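# Stack an insulated lunch carrier

## Task

Put the packed lunch carrier together in its low insulated steel base, one part at a time from the bottom up: first the deep tray without a divider, then the tray with one divider, then the shallow tray with two dividers, then the lid, each seated fully and level on the one below, and last the teal cutlery case laid lengthwise in the hollow of the lid. Keep the filled trays upright, and leave the egg cup, the dressing jar, the glass box and the mug where they stand.

Things in the scene. Friction and masses are not known exactly. Their poses are not given: they have to be found in the camera images.
- carrier_base: Carrier's insulated base, fixed: low oblong double-walled steel pan, black foot band, rounded corners. Sizes in mm: 88 wide (x) by 186 long (y) plus a catch 5 long on each end, 24 high; cavity 74 by 172, floor 6 above the counter. Origin: centre of its underside. On every part here x is across, y along its length, z up; either way round nests the same.
- deep_tray_center (a point): Deep steel tray, loose, no divider, 3 bread rolls in it; 62 wide (x), 160 long (y), 56 high, 0.36 kg; straight sides, rim 3 thick. Below, a tapered foot 6 high, set in 8 all round at its bottom, 5 at its top: in a tray below, it self-centres from 4 off until the shoulder rests on the rim. Point: centre, 28 above its underside. Its underside goes on the base's floor, 6 play all round.
- middle_tray_center (a point): Medium steel tray, loose, ONE cross divider half-way along, egg halves on one side, small tomatoes on the other; 44 high over all, 0.30 kg. Same outline, rim and foot as the deep tray. Point: its centre, 22 above its underside. Seated, its underside is 50 above the deep tray's underside.
- shallow_tray_center (a point): Shallow steel tray, loose, with TWO cross dividers (three compartments: crackers, grapes, cheese sticks); 34 high over all, about 0.22 kg. Same outline, rim and foot. Point: its centre, 17 above its underside. Seated, its underside is 38 above the one-divider tray's underside.
- lid_center (a point): Flat steel lid, loose, 22 high over all, about 0.14 kg: same 62 by 160 outline and foot; upright sides from 6 to 22 above its underside; on top a shallow hollow 54 by 152, 4 deep, inside a raised edge; a small dark catch 5 long on each end. Point: its centre, 11 above its underside. Seated, its underside is 28 above the shallow tray's underside.
- cutlery_case_center (a point): Teal plastic cutlery case, loose, flat and closed: 38 wide (x), 140 long (y) with rounded ends, 20 high, about 0.08 kg. Point: its centre, 10 above its underside. It lies on the floor of the lid's hollow, 18 above the lid's underside, its length along the lid's.
- egg_cup_center (a point): Bystander: white ceramic egg cup with an egg in it, 45 across, 67 high with the egg, standing among the parts. Point: half-way up. Leave it alone.
- dressing_jar_center (a point): Bystander: small glass dressing jar with a steel cap, 45 across, 57 high, standing among the parts. Point: half-way up. Leave it alone.
- glass_box_center (a point): Bystander: square glass box with a white clip-lock lid, about 136 square over its clips, 62 high. Point: half-way up. Leave it alone.
- mug_center (a point): Bystander: white mug, 80 across plus its handle, 92 high. Point: on its axis, half-way up. Leave it alone.
Things that resemble listed ones, but are neither listed nor needed, are in the scene too. What is shaped like the part that bears deep_tray_center but blue or purple is not meant.

How it is judged:
By the outcome, as a careful person would: the job done as asked, in the order asked, and still so for the second after the job is handed in, with the robot touching nothing.
It also fails if it takes over 112 s, if anything falls off the work surface, if the arm or the gripper's body presses on something with over 40 N, if the wrist force passes 120 N, or if a joint passes its speed limit or range.

## Robot

A 7-joint arm with a two-finger parallel gripper is mounted at the origin on the work surface. World frame = base frame: x ahead of the robot, y to its left, z up, the work surface at z = 0. Lengths are in mm, angles in degrees, forces in N, time in s.
With the tool pointing down it reaches from about 350 to 900 mm from the base axis. Payload 19.9 kg.
Tool frame: the origin (TCP) lies at the very end of the fingers, on their centre line; the grasp point (between the pads) lies 19 mm behind it; y points along the fingers, x is the direction in which the jaws open and shut, and the axes are right-handed (so a half turn about y gives the same grasp; the last joint's range is limited). The gripper opens to 94 mm and grips with 3 to 60 N. Pads are 16 mm wide; open, the fingers measure 119 mm over their backs; the gripper's body (75 mm by 177 mm) begins 78 mm behind the grasp point.
Start: joints at [-67.179, 23.915, -0.59, 92.452, 0.269, 63.638, -3.037], TCP at [266.086, 565.506, 205.425] pointing down, gripper open.
Joint ranges: [-161.28, 161.28], [-22.2, 115.67], [-73.04, 71.86], [3.21, 147.25], [-68.34, 248.33], [10.77, 114.83], [-161.83, 161.83]. Speed limits (degrees/s): [108.29, 108.29, 136.94, 136.94, 172.46, 172.46, 172.46].

## Interface

Orientations are given as a 3x3 rotation matrix whose columns are the frame's x, y, z axes.
In Python, from station import r, eyes, close_job gives the robot as it stands. The module is installed in compiled form; this text tells all that it offers.
- The arm moves only by the shell command python3 -m inch 'ROWS' [OPENING] [FORCE]. ROWS is JSON, a list of rows, each a list of 2 entries, a list of its own where there are three numbers: the shift along the tool's x, y, z in mm, then the turn, a rotation vector about the tool's x, y, z in rad. A call has 1 to 8 rows; each row shifts and turns the commanded pose from where the row before left it, along the tool's axes as they then stand; what a row does not reach is not made up. A row lasts 1/12 s, in which the tool goes at most 41.7 mm and 7.16 degrees, less where a joint would pass 70% of its speed; a pose out of reach is approached as far as the arm can. A call with a gripper value outside its range is refused whole. OPENING is the finger opening in mm, from 0 to 94, set as the call begins (- or left out, the last holds). The fingers move at their own pace and stop on an object; FORCE is the grip in N (left out, the last holds). Time passes only in rows, so rows that do not move let the fingers close. It gives the time, the measured TCP pose, the force and the opening at its end, in the units of the state.
- r.get_obs(): the state, without advancing time (a new reading comes with each control period).
- eyes.get_image(name): name is "scene" or "top" or "wrist"; returns (picture, depth): 480x640x3 uint8, red, green, blue; 480x640 float32, mm along the optical axis (not along the pixel's ray), 0 where there is no reading.
- eyes.camera_model(name): a dict with "camera_matrix" (3x3 intrinsics, pixels), "k1" (the pictures are not rectified: a ray, as slopes to the right and down, at radius r is drawn at 1 + k1 r^2 times it, then the intrinsics apply), "xyz" and "rotation" of the camera in the world. Camera axes: x right, y down, z forward; pixel columns grow to the right and rows downward; lengths in mm; the calibration is good to about 2 mm. A picture is of the moment at which its call begins: read the wrist's pose just before it. camera_model takes no time and is no camera call; for the wrist camera it gives the pose at the moment of the call.
- close_job(): hands the job in, once; it reports no verdict.
The state is a dict: "t": time; "joint_positions": joint angles; "dq": joint speeds; "joint_efforts": joint torques, N m; "eef_pos": TCP position; "ee_rot": TCP orientation; "contact_force": force on the tool from outside, world axes, zero at the start; "moment": the same for the moment, N m; "width": finger opening in mm.
Only numpy, scipy, OpenCV 4.12 (cv2) and the standard library are available. Lean on these libraries where they do the work, as an engineer would, in place of code of your own. Each camera call takes 0.05 s, during which the arm holds its last target. There are 200 camera calls.

## Working session

There is one attempt and no reset: what is moved stays moved. The work goes in short steps, Python scripts to look and compute and a shell command to move; the robot and the scene stay as the last step left them, time stands still between calls to the robot, and variables do not carry over. Pictures are saved under pics/ and viewed, about 12 in all and at most 16, crops included, and the job is handed in when it is done.

```bash
mkdir -p pics; cat > h.py <<'E'
import numpy as np, cv2
from station import r, eyes
def cam(n):
    m=eyes.camera_model(n); im,d=eyes.get_image(n); return m,im,d
def cloud(m,d):
    K=np.array(m["camera_matrix"],float); v,u=np.mgrid[0:480,0:640].astype(np.float32)
    p=np.stack([u,v],-1).reshape(-1,2)
    x=(p[:,0]-K[0,2])/K[0,0]; y=(p[:,1]-K[1,2])/K[1,1]
    X,Y=x.copy(),y.copy()
    for _ in range(8):
        s=1+m["k1"]*(X*X+Y*Y); X=x/s; Y=y/s
    P=np.stack([X,Y,np.ones_like(X)],-1)*d.reshape(-1,1)
    W=P@np.array(m["rotation"]).T+np.array(m["xyz"]); W[d.reshape(-1)<=0]=np.nan
    return W.reshape(480,640,3)
E
python3 - <<'E'
from h import *
o=r.get_obs(); print({k:np.round(v,3).tolist() for k,v in o.items()})
for n in("scene","top"):
    m,im,d=cam(n); cv2.imwrite(f"pics/{n}0.png",im[...,::-1]); np.savez(f"{n}0.npz",W=cloud(m,d),im=im,d=d)
    print(n,m["xyz"],np.round(m["rotation"],2).tolist(),m["camera_matrix"])
E
```

```text
{'t': 0.0, 'joint_positions': [-67.182, 23.948, -0.59, 92.487, 0.272, 63.638, -3.038], 'dq': [0.039, 0.069, -0.045, 0.044, -0.076, -0.085, 0.053], 'joint_efforts': [0.002, -85.127, 0.64, -42.599, -0.049, 0.019, 0.0], 'eef_pos': [265.927, 565.165, 204.815], 'ee_rot': [[0.426, -0.0, -0.905], [0.905, -0.001, 0.426], [-0.001, -1.0, -0.0]], 'contact_force': [0.559, -0.255, 0.253], 'moment': [0.003, 0.042, 0.006], 'width': 93.871}
scene [1448.50730209  134.52826867  722.54303127] [[-0.15, 0.55, -0.82], [0.99, 0.1, -0.11], [0.02, -0.83, -0.56]] [[552.30739538   0.         328.53007097]
 [  0.         552.30739538 235.89191216]
 [  0.           0.           1.        ]]
top [ 199.66290704   -2.00974616 1839.15977584] [[-0.01, -0.99, 0.14], [-1.0, 0.01, -0.01], [0.01, -0.14, -0.99]] [[623.08608154   0.         310.1948596 ]
 [  0.         623.08608154 241.6380981 ]
 [  0.           0.           1.        ]]
```

View pics/top0.png

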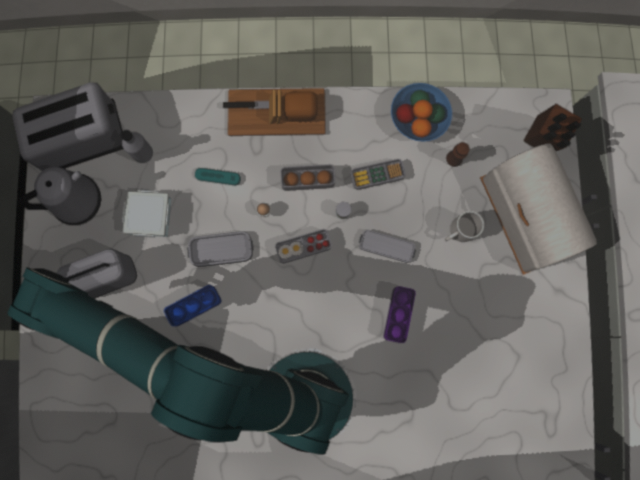

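View pics/scene0.png

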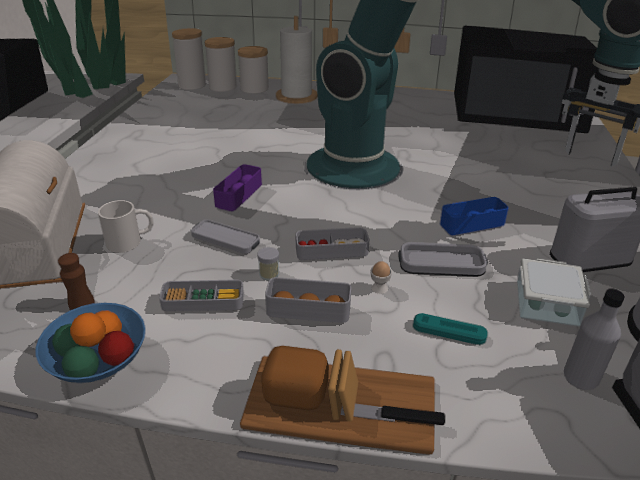

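The top view shows, at pixels: base (222,249), deep tray with rolls (307,177), one-divider tray (303,244), two-divider tray (378,173), lid (388,246), teal case (218,177), egg cup (263,209) and jar (345,210). The blue and purple trays are decoys.

```bash
python3 - <<'E'
from h import *
for n in("top","scene"):
    z=np.load(n+"0.npz"); W=z["W"]
    M=((W[...,2]>9)&(W[...,2]<110)&(W[...,0]>250)&(W[...,0]<900)&(abs(W[...,1])<500))
    k,L,s,c=cv2.connectedComponentsWithStats(M.astype(np.uint8))
    print(n, "table z", np.nanmedian(W[...,2][abs(W[...,2])<8]))
    for i in range(1,k):
        if s[i,4]<60: continue
        P=W[L==i]; top=np.percentile(P[:,2],95); 
        q=P[P[:,2]>top-6][:,:2].astype(np.float32)
        R=cv2.minAreaRect(q); print(np.round(c[i]),s[i,4],"ztop %.1f"%top,np.round(R[0],1),np.round(R[1],1),round(R[2],1))
m,im,d=cam("wrist"); print(m["xyz"],np.round(m["rotation"],3).tolist(),m["camera_matrix"],m["k1"])
o=r.get_obs(); R=np.array(o["ee_rot"]); print("cam in tool",R.T@(np.array(m["xyz"])-o["eef_pos"]), np.round(R.T@m["rotation"],3).tolist())
E
```

```text
top table z 0.2457670612104721
[278. 115.] 3597 ztop 91.4 [859.4  22.3] [ 80.7 129.5] 0.4
[421. 115.] 2369 ztop 95.4 [ 839.5 -358.9] [47.6 50.7] 89.8
[144. 153.] 244 ztop 105.1 [721.5 473.5] [15.9 55.8] 49.1
[455. 157.] 242 ztop 98.3 [ 703.7 -456. ] [42.4 22.5] 28.9
[377. 174.] 928 ztop 35.4 [ 657.4 -225.7] [ 63.8 158. ] 12.7
[308. 177.] 1144 ztop 57.5 [646. -16.] [ 64.8 159.2] 2.3
[218. 176.] 531 ztop 26.5 [656.9 255.1] [129.4  36.9] 82.6
[150. 213.] 1626 ztop 68.0 [540.3 446.7] [105.9 134.3] 89.5
[263. 209.] 178 ztop 67.4 [547.4 117.2] [23.1 26.1] 65.2
[343. 210.] 219 ztop 62.4 [ 543.5 -119.4] [41.9 39.9] 8.0
[460. 228.] 374 ztop 94.7 [ 488.7 -469.1] [81.1 58.6] 0.9
[303. 246.] 975 ztop 45.4 [ 4.402e+02 -2.000e-01] [ 63.5 159.2] 16.2
[220. 248.] 564 ztop 29.3 [437.4 246.4] [ 88.4 192.5] 5.5
[387. 246.] 1129 ztop 26.8 [ 438.1 -246.9] [166.4  63.5] 72.7
[196. 301.] 826 ztop 56.9 [269.7 323.5] [ 62.7 158.7] 26.5
[402. 298.] 457 ztop 57.5 [ 278.8 -284.7] [64.1 70.7] 77.8
scene table z 1.0950431439305248
[229. 196.] 719 ztop 55.5 [ 282.  -281.9] [63.2 77.9] 77.1
[124. 226.] 1520 ztop 90
[... 443 characters left out ...]
.6  45.7] 38.9
[380. 274.] 452 ztop 66.3 [558.4 118. ] [25.2 20. ] 86.9
[201. 295.] 2374 ztop 34.3 [ 661.7 -225. ] [ 69.  161.2] 12.7
[451. 327.] 1217 ztop 23.1 [664.8 259. ] [138.   40.6] 80.2
[584. 361.] 1456 ztop 105.3 [757.5 474.5] [59.1 20.9] 37.0
[352. 387.] 8265 ztop 91.8 [863.2  25. ] [ 73.5 126.8] 0.2
[193.8307746  599.20329258 384.09143903] [[0.426, 0.87, 0.247], [0.905, -0.41, -0.117], [-0.0, 0.273, -0.962]] [[347.84162418   0.         320.37704143]
 [  0.         347.84162418 238.19046217]
 [  0.           0.           1.        ]] -0.0012552000258747836
cam in tool [  -0.1797302  -179.11688634   79.72283074] [[1.0, -0.001, 0.0], [-0.001, -0.273, 0.962], [-0.001, -0.962, -0.273]]
```

```bash
cat >> h.py <<'E'
def plan(x,y,z,yaw,peak=38,start=None):
    """print suggested rows from the present (or given) pose to TCP x,y,z with tool x at yaw deg; half turns equal"""
    o=r.get_obs(); R=np.array(o["ee_rot"]); p=np.array(o["eef_pos"]); a=np.arctan2(R[1,0],R[0,0])
    if start is not None: p=np.array(start[:3],float); a=np.radians(start[3])
    da=(np.radians(yaw)-a+np.pi/2)%np.pi-np.pi/2
    D=np.array([x,y,z])-p; L=np.linalg.norm(D)
    n=int(max(np.ceil(L*1.3/peak),np.ceil(abs(da)*1.3/0.12),1))
    w=np.minimum(1,np.minimum(np.arange(n)+1,n-np.arange(n))/3.) if n>5 else np.ones(n)
    w/=w.sum(); rows=[]; P=p.copy(); A=a
    for k in range(n):
        f=w[:k+1].sum(); T=p+D*f-P; c,s=np.cos(A),np.sin(A)
        row=[round(c*T[0]+s*T[1]),round(-T[2]),round(-s*T[0]+c*T[1])]; t=round(-(a+da*f-A),3)
        P=P+np.array([c*row[0]-s*row[2],s*row[0]+c*row[2],-row[1]]); A-=t
        rows.append([row,[0,t,0]])
    for k in range(0,n,8): print(str(rows[k:k+8]).replace(" ",""))
    print("end",P.round(1),np.degrees(A).round(2))
    return [*P,np.degrees(A)]
def st():
    o=r.get_obs(); R=np.array(o["ee_rot"]); print("t %.2f"%o["t"],"tcp",np.round(o["eef_pos"],1),"yaw %.2f"%np.degrees(np.arctan2(R[1,0],R[0,0])),"down",np.round(R[:,1],3),"F",np.round(o["contact_force"],1),"w %.1f"%o["width"])
E
python3 -c "
from h import *
plan(648,-15,160,2.3)"
```

```text
[[[-5,1,-9],[0,np.float64(0.017),0]],[[-11,1,-18],[0,np.float64(0.033),0]],[[-15,2,-28],[0,np.float64(0.049),0]],[[-14,2,-28],[0,np.float64(0.05),0]],[[-12,2,-29],[0,np.float64(0.049),0]],[[-11,2,-30],[0,np.float64(0.05),0]],[[-9,2,-30],[0,np.float64(0.05),0]],[[-8,2,-31],[0,np.float64(0.049),0]]]
[[[-7,2,-31],[0,np.float64(0.05),0]],[[-4,2,-31],[0,np.float64(0.049),0]],[[-4,2,-31],[0,np.float64(0.05),0]],[[-1,2,-32],[0,np.float64(0.049),0]],[[0,3,-32],[0,np.float64(0.05),0]],[[1,2,-31],[0,np.float64(0.05),0]],[[3,2,-32],[0,np.float64(0.049),0]],[[5,2,-31],[0,np.float64(0.05),0]]]
[[[6,2,-31],[0,np.float64(0.049),0]],[[7,2,-30],[0,np.float64(0.05),0]],[[10,2,-31],[0,np.float64(0.05),0]],[[10,2,-29],[0,np.float64(0.049),0]],[[12,2,-30],[0,np.float64(0.05),0]],[[14,2,-28],[0,np.float64(0.049),0]],[[10,1,-19],[0,np.float64(0.033),0]],[[5,1,-9],[0,np.float64(0.017),0]]]
end [648.  -15.2 160. ] 2.29
```

```bash
sed -i 's/t=round(-(a+da\*f-A),3)/t=round(float(-(a+da*f-A)),3)/' h.py
python3 -m inch '[[[-5,1,-9],[0,0.017,0]],[[-11,1,-18],[0,0.033,0]],[[-15,2,-28],[0,0.05,0]],[[-14,2,-28],[0,0.05,0]],[[-12,2,-29],[0,0.05,0]],[[-11,2,-30],[0,0.05,0]],[[-9,2,-30],[0,0.05,0]],[[-8,2,-31],[0,0.05,0]]]' 94 20
python3 -m inch '[[[-7,2,-31],[0,0.05,0]],[[-4,2,-31],[0,0.05,0]],[[-4,2,-31],[0,0.05,0]],[[-1,2,-32],[0,0.05,0]],[[0,3,-32],[0,0.05,0]],[[1,2,-31],[0,0.05,0]],[[3,2,-32],[0,0.05,0]],[[5,2,-31],[0,0.05,0]]]'
python3 -m inch '[[[6,2,-31],[0,0.05,0]],[[7,2,-30],[0,0.05,0]],[[10,2,-31],[0,0.05,0]],[[10,2,-29],[0,0.05,0]],[[12,2,-30],[0,0.05,0]],[[14,2,-28],[0,0.045,0]],[[10,1,-19],[0,0.027,0]],[[5,1,-9],[0,0.014,0]]]'
cat >> h.py <<'E'
def rect(zlo,zhi,near,rad=130,name="wrist",save=None):
    """min-area rectangle of points between heights near a place -> centre, across-yaw"""
    m,im,d=cam(name); W=cloud(m,d)
    M=(W[...,2]>zlo)&(W[...,2]<zhi)&(np.hypot(W[...,0]-near[0],W[...,1]-near[1])<rad)
    k,L,s,c=cv2.connectedComponentsWithStats(cv2.dilate(M.astype(np.uint8),np.ones((3,3))))
    best=max(range(1,k),key=lambda i:s[i,4]); M&=(L==best)
    if save: cv2.imwrite("pics/"+save,im[...,::-1])
    q=W[M][:,:2].astype(np.float32); (c,s,a)=cv2.minAreaRect(q)
    if s[0]>s[1]: s=s[::-1]; a-=90
    print("n",M.sum(),"c",np.round(c,1),"size",np.round(s,1),"across %.1f"%a,"ztop %.1f"%np.percentile(W[M][:,2],90))
    return c,a
E
python3 - <<'E'
from h import *
st(); rect(45,75,(648,-15),save="w1.png"); rect(50,59,(648,-15)); st()
E
```

```text
t: 0.82
eef_pos: [388.6, 378.7, 191.4]
ee_rot: [[0.713, 0.0, -0.701], [0.701, 0.0, 0.713], [0.0, -1.0, -0.0]]
contact_force: [0.5, 0.9, 0.3]
width: 93.9
t: 1.48
eef_pos: [526.3, 166.7, 174.4]
ee_rot: [[0.93, 0.0, -0.368], [0.368, -0.0, 0.93], [0.0, -1.0, -0.0]]
contact_force: [1.4, 1.0, 0.5]
width: 93.9
t: 2.15
eef_pos: [646.3, -20.6, 160.2]
ee_rot: [[0.999, -0.0, -0.039], [0.039, -0.001, 0.999], [-0.0, -1.0, -0.001]]
contact_force: [-0.6, 0.3, -0.2]
width: 94.5
t 2.15 tcp [646.3 -20.6 160.2] yaw 2.24 down [-0.    -0.001 -1.   ] F [-0.6  0.3 -0.2] w 94.5
n 2413 c [649.1 -13.7] size [ 62.2 160.1] across 2.8 ztop 56.4
n 2066 c [649.1 -13.6] size [ 62.2 160.6] across 2.8 ztop 56.5
t 2.25 tcp [645.7 -18.7 160. ] yaw 2.39 down [-0.001 -0.001 -1.   ] F [0.1 0.9 0.6] w 94.2
```

View pics/w1.png

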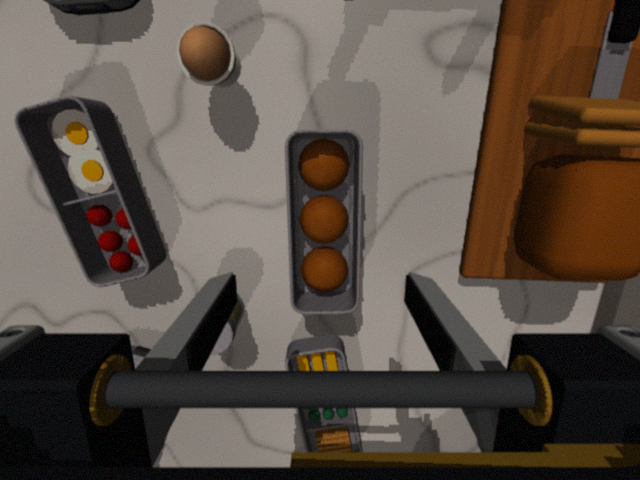

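Tray with three rolls and no divider is centred at about (323,220), between the open fingers. Descending to grip it.

```bash

python3 -m inch '[[[1,10,1],[0,-0.008,0]],[[0,20,0],[0,0,0]],[[0,28,0],[0,0,0]],[[0,28,0],[0,0,0]],[[0,25,0],[0,0,0]],[[0,17,0],[0,0,0]],[[0,8,0],[0,0,0]],[[0,2,0],[0,0,0]]]' 94 30
python3 -c "from h import *;st()"
python3 -m inch '[[[0,0,0],[0,0,0]],[[0,0,0],[0,0,0]]]' 94
python3 -c "from h import *;st()"
```

```text
t: 2.92
eef_pos: [645.4, -14.0, 20.9]
ee_rot: [[0.998, -0.002, -0.055], [0.055, 0.0, 0.998], [-0.002, -1.0, 0.0]]
contact_force: [0.2, 0.2, 0.4]
width: 94.3
t 2.92 tcp [645.4 -14.   20.9] yaw 3.15 down [-0.002  0.    -1.   ] F [0.2 0.2 0.4] w 94.3
t: 3.08
eef_pos: [647.2, -15.1, 23.6]
ee_rot: [[0.999, 0.001, -0.054], [0.054, 0.0, 0.999], [0.001, -1.0, 0.0]]
contact_force: [-0.2, 0.4, 1.1]
width: 94.0
t 3.08 tcp [647.2 -15.1  23.6] yaw 3.08 down [ 0.001  0.    -1.   ] F [-0.2  0.4  1.1] w 94.0
```

```bash

python3 -m inch '[[[2,0,0],[0,0,0]],[[0,0,0],[0,0,0]],[[0,0,0],[0,0,0]],[[0,0,0],[0,0,0]],[[0,0,0],[0,0,0]],[[0,0,0],[0,0,0]],[[0,0,0],[0,0,0]],[[0,0,0],[0,0,0]]]' 50 35
python3 -m inch '[[[0,0,0],[0,0,0]],[[0,0,0],[0,0,0]],[[0,-5,0],[0,0,0]],[[0,-15,0],[0,0,0]],[[0,-25,0],[0,0,0]],[[0,-30,0],[0,0,0]],[[0,-25,0],[0,0,0]],[[0,-15,0],[0,0,0]]]'
python3 - <<'E'
from h import *
st(); m,im,d=cam("wrist"); cv2.imwrite("pics/w2.png",im[...,::-1]); st()
e=plan(440,247,137,5.3,peak=36)
E
```

```text
t: 3.75
eef_pos: [648.9, -15.4, 22.7]
ee_rot: [[0.999, 0.0, -0.053], [0.053, -0.0, 0.999], [0.0, -1.0, -0.0]]
contact_force: [-1.1, -0.1, 4.6]
width: 61.9
t: 4.42
eef_pos: [649.4, -15.7, 141.4]
ee_rot: [[0.999, 0.003, -0.053], [0.053, -0.0, 0.999], [0.003, -1.0, -0.0]]
contact_force: [0.4, -0.4, -2.6]
width: 61.8
t 4.42 tcp [649.4 -15.7 141.4] yaw 3.02 down [ 0.003 -0.    -1.   ] F [ 0.4 -0.4 -2.6] w 61.8
t 4.47 tcp [650.4 -15.7 143.4] yaw 3.02 down [ 0.006  0.    -1.   ] F [2.  0.2 0.1] w 62.0
[[[-6,0,8],[0,-0.001,0]],[[-12,1,17],[0,-0.003,0]],[[-18,0,25],[0,-0.003,0]],[[-17,1,25],[0,-0.004,0]],[[-18,0,25],[0,-0.003,0]],[[-17,1,25],[0,-0.004,0]],[[-18,0,25],[0,-0.004,0]],[[-17,1,25],[0,-0.003,0]]]
[[[-17,1,26],[0,-0.004,0]],[[-17,0,25],[0,-0.004,0]],[[-17,1,25],[0,-0.003,0]],[[-12,0,17],[0,-0.003,0]],[[-5,0,9],[0,-0.001,0]]]
end [440.3 247.1 137.4] 5.31
```

View pics/w2.png

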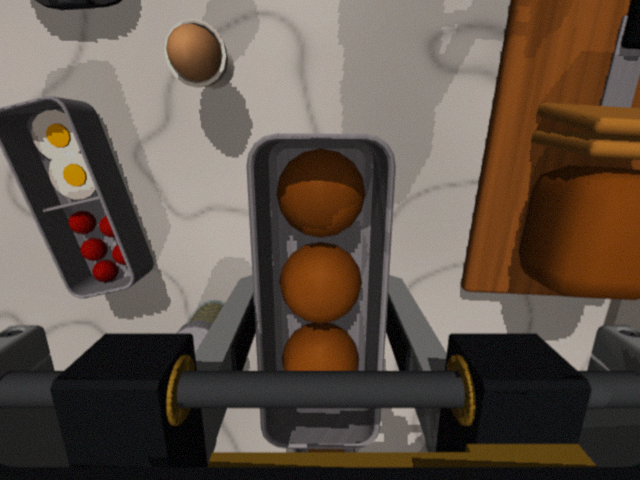

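Picture: deep tray with its rolls is held level between the fingers. I'll stop short and high on the way so the wrist camera can see the base past the tray.

```bash
python3 -c "
from h import *
plan(450,125,330,5.3,peak=38)"
```

```text
[[[-7,-7,6],[0,-0.001,0]],[[-14,-14,11],[0,-0.003,0]],[[-22,-20,17],[0,-0.005,0]],[[-21,-21,17],[0,-0.004,0]],[[-21,-21,17],[0,-0.005,0]],[[-21,-21,17],[0,-0.004,0]],[[-21,-20,17],[0,-0.005,0]],[[-21,-21,17],[0,-0.004,0]]]
[[[-21,-21,18],[0,-0.004,0]],[[-14,-14,12],[0,-0.003,0]],[[-7,-7,5],[0,-0.002,0]]]
end [450.1 124.5 330.4] 5.31
```

```bash

python3 -m inch '[[[-7,-7,6],[0,0,0]],[[-14,-14,11],[0,-0.004,0]],[[-22,-20,17],[0,-0.005,0]],[[-21,-21,17],[0,-0.004,0]],[[-21,-21,17],[0,-0.005,0]],[[-21,-21,17],[0,-0.004,0]],[[-21,-20,17],[0,-0.005,0]],[[-21,-21,17],[0,-0.004,0]]]'
python3 -m inch '[[[-21,-21,18],[0,-0.004,0]],[[-14,-14,12],[0,-0.003,0]],[[-7,-7,5],[0,-0.002,0]],[[0,0,0],[0,0,0]],[[0,0,0],[0,0,0]]]'
python3 - <<'E'
from h import *
st(); rect(18,30,(440,247),save="w3.png"); rect(18,30,(440,247)); st()
E
```

```text
t: 5.13
eef_pos: [490.8, 94.2, 282.4]
ee_rot: [[0.996, -0.002, -0.085], [0.085, -0.001, 0.996], [-0.002, -1.0, -0.001]]
contact_force: [0.7, 1.1, -2.2]
width: 61.7
t: 5.55
eef_pos: [448.1, 124.5, 323.9]
ee_rot: [[0.996, -0.0, -0.093], [0.093, -0.0, 0.996], [-0.0, -1.0, -0.0]]
contact_force: [0.8, 0.3, -3.7]
width: 61.9
t 5.55 tcp [448.1 124.5 323.9] yaw 5.35 down [-0. -0. -1.] F [ 0.8  0.3 -3.7] w 61.9
n 1677 c [437.7 278.6] size [ 88.1 133.7] across 5.9 ztop 24.9
n 1711 c [437.7 278.4] size [ 88.2 134.7] across 5.8 ztop 25.0
t 5.65 tcp [448.5 123.9 323.3] yaw 5.26 down [-0.001 -0.001 -1.   ] F [ 0.2  0.4 -3.3] w 62.0
```

View pics/w3.png

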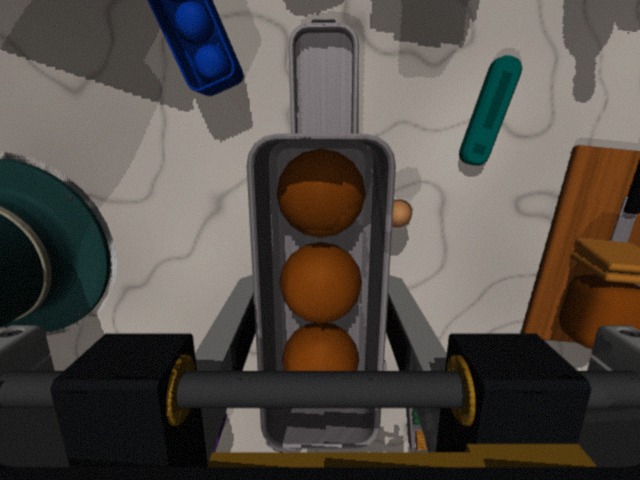

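The base is half hidden behind the tray: its far catch is at (323,20) and its sides run along columns 292 and 357. From this its centre is about (441,248), across-yaw 5.6°.

```bash
python3 -c "
from h import *
e=plan(441,246.5,80,5.6,peak=38)"
```

```text
[[[0,10,5],[0,-0.0,0]],[[0,20,10],[0,-0.001,0]],[[1,31,16],[0,-0.0,0]],[[0,30,15],[0,-0.001,0]],[[1,31,15],[0,-0.001,0]],[[0,30,16],[0,-0.001,0]],[[1,30,15],[0,-0.0,0]],[[1,31,15],[0,-0.001,0]]]
[[[0,20,11],[0,-0.001,0]],[[0,10,5],[0,0.0,0]]]
end [440.9 246.8  80.3] 5.6
```

```bash

python3 -m inch '[[[0,10,5],[0,0,0]],[[0,20,10],[0,-0.002,0]],[[1,31,16],[0,0,0]],[[0,30,15],[0,-0.002,0]],[[1,31,15],[0,0,0]],[[0,30,16],[0,-0.002,0]],[[1,30,15],[0,0,0]],[[1,31,15],[0,0,0]]]'
python3 -m inch '[[[0,20,11],[0,0,0]],[[0,10,5],[0,0,0]],[[0,0,0],[0,0,0]],[[0,0,0],[0,0,0]],[[0,0,0],[0,0,0]]]'
python3 - <<'E'
from h import *
for i in range(3): rect(18,30,(440,247)); st()
E
```

```text
t: 6.32
eef_pos: [441.6, 231.6, 108.7]
ee_rot: [[0.995, -0.001, -0.098], [0.098, -0.001, 0.995], [-0.001, -1.0, -0.001]]
contact_force: [0.2, 0.8, -3.7]
width: 61.7
t: 6.73
eef_pos: [441.2, 247.0, 82.4]
ee_rot: [[0.995, 0.001, -0.098], [0.098, 0.0, 0.995], [0.001, -1.0, 0.0]]
contact_force: [0.7, 0.4, -2.1]
width: 61.7
n 1659 c [431.5 335.7] size [19.8 83.4] across -83.6 ztop 24.6
t 6.78 tcp [441.3 247.1  82.6] yaw 5.60 down [ 0.002  0.001 -1.   ] F [-0.6  0.7 -3.7] w 61.4
n 1685 c [431.1 336.1] size [19.6 82.9] across -83.1 ztop 24.5
t 6.83 tcp [441.2 247.3  82.6] yaw 5.61 down [ 0.002  0.001 -1.   ] F [ 0.6  0.4 -1.9] w 61.8
n 1639 c [431.1 335.9] size [19.  83.3] across -83.1 ztop 24.5
t 6.88 tcp [441.1 247.4  82.6] yaw 5.62 down [ 0.002  0.001 -1.   ] F [-0.4  0.3 -3.4] w 61.6
```

```bash

python3 -m inch '[[[0,10,0],[0,0,0]],[[0,15,0],[0,0,0]],[[0,12,0],[0,0,0]],[[0,6,0],[0,0,0]],[[0,5,0],[0,0,0]],[[0,3,0],[0,0,0]],[[0,0,0],[0,0,0]],[[0,0,0],[0,0,0]]]'
python3 -c "from h import *;st()"
```

```text
t: 7.55
eef_pos: [440.6, 247.7, 30.7]
ee_rot: [[0.995, 0.0, -0.099], [0.099, 0.0, 0.995], [0.0, -1.0, 0.0]]
contact_force: [-0.2, -0.4, -4.0]
width: 61.8
t 7.55 tcp [440.6 247.7  30.7] yaw 5.67 down [ 0.  0. -1.] F [-0.2 -0.4 -4. ] w 61.8
```

```bash

python3 -m inch '[[[0,1,0],[0,0,0]],[[0,1,0],[0,0,0]],[[0,0,0],[0,0,0]],[[0,0,0],[0,0,0]]]'
python3 -c "from h import *;st()"
python3 -m inch '[[[0,0,0],[0,0,0]],[[0,0,0],[0,0,0]],[[0,0,0],[0,0,0]],[[0,0,0],[0,0,0]],[[0,0,0],[0,0,0]],[[0,-10,0],[0,0,0]],[[0,-20,0],[0,0,0]],[[0,-30,0],[0,0,0]]]' 94
python3 -m inch '[[[0,-30,0],[0,0,0]],[[0,-30,0],[0,0,0]],[[0,-30,0],[0,0,0]],[[0,-20,0],[0,0,0]],[[0,-10,0],[0,0,0]],[[0,0,0],[0,0,0]]]'
python3 - <<'E'
from h import *
st();rect(56,66,(440,247));rect(56,66,(440,247));st()
plan(442,1,160,16.7)
E
```

```text
t: 7.88
eef_pos: [440.5, 247.7, 28.6]
ee_rot: [[0.995, 0.0, -0.099], [0.099, 0.0, 0.995], [0.0, -1.0, 0.0]]
contact_force: [0.7, -0.2, -2.5]
width: 61.9
t 7.88 tcp [440.5 247.7  28.6] yaw 5.67 down [ 0.  0. -1.] F [ 0.7 -0.2 -2.5] w 61.9
t: 8.55
eef_pos: [439.4, 246.8, 88.2]
ee_rot: [[0.995, -0.003, -0.099], [0.099, -0.002, 0.995], [-0.003, -1.0, -0.002]]
contact_force: [0.5, 0.4, 0.3]
width: 93.7
t: 9.05
eef_pos: [441.1, 248.1, 210.7]
ee_rot: [[0.995, 0.003, -0.099], [0.099, 0.002, 0.995], [0.003, -1.0, 0.002]]
contact_force: [-0.1, -0.1, -0.2]
width: 93.7
t 9.05 tcp [441.1 248.1 210.7] yaw 5.67 down [ 0.003  0.002 -1.   ] F [-0.1 -0.1 -0.2] w 93.7
n 1495 c [440.3 249.7] size [ 62.  159.2] across 5.5 ztop 62.6
n 1537 c [440.4 249.5] size [ 62.1 160.6] across 5.5 ztop 62.5
t 9.15 tcp [440.1 247.4 207.8] yaw 5.67 down [-0. -0. -1.] F [-0.5 -0.1 -0.3] w 94.0
[[[-1,2,-12],[0,-0.009,0]],[[-2,5,-23],[0,-0.018,0]],[[-5,7,-35],[0,-0.028,0]],[[-5,7,-35],[0,-0.027,0]],[[-6,6,-35],[0,-0.028,0]],[[-7,7,-34],[0,-0.027,0]],[[-8,7,-34],[0,-0.028,0]],[[-6,5,-23],[0,-0.018,0]]]
[[[-3,2,-11],[0,-0.009,0]]]
end [441.8   1.3 159.8] 16.67
```

Deep tray is seated (rim 62.5) at (440.4, 249.6), yaw 5.5°. On to the middle tray.

```bash

python3 -m inch '[[[-1,2,-12],[0,-0.009,0]],[[-2,5,-23],[0,-0.018,0]],[[-5,7,-35],[0,-0.028,0]],[[-5,7,-35],[0,-0.027,0]],[[-6,6,-35],[0,-0.028,0]],[[-7,7,-34],[0,-0.027,0]],[[-8,7,-34],[0,-0.028,0]],[[-6,5,-23],[0,-0.018,0]]]'
python3 -m inch '[[[-3,2,-11],[0,-0.009,0]],[[0,0,0],[0,0,0]],[[0,0,0],[0,0,0]]]'
python3 - <<'E'
from h import *
st();rect(34,50,(442,1),save="w4.png");(c,a)=rect(40,50,(442,1));st()
e=plan(c[0],c[1],17,a)
E
```

```text
t: 9.82
eef_pos: [440.5, 9.7, 160.7]
ee_rot: [[0.961, -0.002, -0.278], [0.278, -0.001, 0.961], [-0.003, -1.0, -0.0]]
contact_force: [1.3, -0.4, 0.9]
width: 93.8
t: 10.07
eef_pos: [441.4, 1.2, 159.4]
ee_rot: [[0.958, -0.002, -0.286], [0.286, -0.001, 0.958], [-0.002, -1.0, -0.0]]
contact_force: [0.8, 0.8, -0.2]
width: 93.5
t 10.07 tcp [441.4   1.2 159.4] yaw 16.59 down [-0.002 -0.001 -1.   ] F [ 0.8  0.8 -0.2] w 93.5
n 2185 c [443.6   2.1] size [ 62.1 160.2] across 15.9 ztop 44.4
n 1724 c [443.6   2.3] size [ 62.1 159.5] across 15.9 ztop 44.5
t 10.17 tcp [441.8   2.3 159.9] yaw 16.72 down [-0.001 -0.    -1.   ] F [0.1 0.3 0.2] w 93.7
[[[0,29,0],[0,0.003,0]],[[1,28,0],[0,0.002,0]],[[0,29,0],[0,0.003,0]],[[0,28,0],[0,0.003,0]],[[1,29,-1],[0,0.003,0]]]
end [444.    1.9  16.9] 15.92
```

View pics/w4.png

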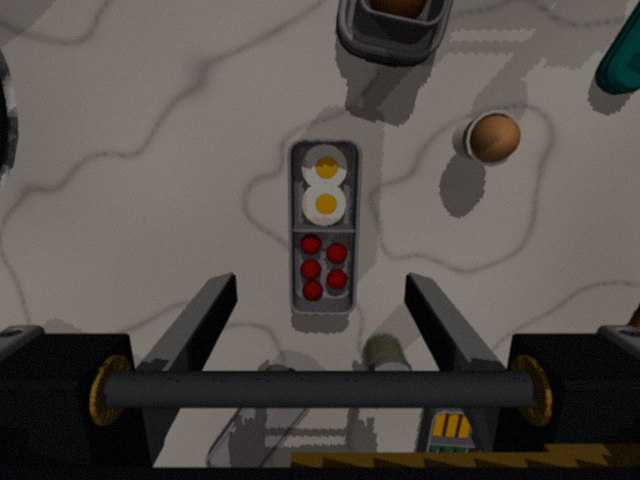

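The one-divider tray with eggs and tomatoes is at (324,227), squarely between the fingers; the deep tray in the base is at top right. Gripping it now.

```bash

python3 -m inch '[[[1,10,0],[0,0.007,0]],[[1,20,0],[0,0.007,0]],[[0,30,0],[0,0,0]],[[0,30,0],[0,0,0]],[[0,28,0],[0,0,0]],[[0,18,0],[0,0,0]],[[0,8,0],[0,0,0]],[[0,1,0],[0,0,0]]]' 94 35
python3 -m inch '[[[0,0,0],[0,0,0]],[[0,0,0],[0,0,0]],[[0,0,0],[0,0,0]],[[0,0,0],[0,0,0]],[[0,0,0],[0,0,0]],[[0,0,0],[0,0,0]],[[0,0,0],[0,0,0]],[[0,0,0],[0,0,0]]]' 50 35
python3 -c "from h import *;st()"
python3 -m inch '[[[0,0,0],[0,0,0]],[[0,0,0],[0,0,0]],[[0,-8,0],[0,0,0]],[[0,-20,0],[0,0,0]],[[0,-30,0],[0,0,0]],[[0,-35,0],[0,0,0]],[[0,-30,0],[0,0,0]],[[0,-20,0],[0,0,0]]]'
python3 - <<'E'
from h import *
st(); e=plan(440.4,249.6,115,5.5); e=plan(440.4,249.6,115,5.5)
E
```

```text
t: 10.83
eef_pos: [443.0, 2.2, 13.9]
ee_rot: [[0.962, -0.003, -0.274], [0.274, -0.001, 0.962], [-0.003, -1.0, -0.0]]
contact_force: [-0.5, -0.7, -0.2]
width: 94.0
t: 11.5
eef_pos: [444.3, 2.2, 16.0]
ee_rot: [[0.962, 0.001, -0.274], [0.274, 0.0, 0.962], [0.001, -1.0, 0.0]]
contact_force: [-3.1, -0.1, 10.6]
width: 61.4
t 11.50 tcp [444.3   2.2  16. ] yaw 15.88 down [ 0.001  0.    -1.   ] F [-3.1 -0.1 10.6] w 61.4
t: 12.17
eef_pos: [444.4, 1.8, 161.6]
ee_rot: [[0.962, 0.002, -0.273], [0.273, 0.0, 0.962], [0.002, -1.0, -0.0]]
contact_force: [1.5, 1.4, -3.1]
width: 61.4
t 12.17 tcp [444.4   1.8 161.6] yaw 15.83 down [ 0.002  0.    -1.   ] F [ 1.5  1.4 -3.1] w 61.4
[[[3,2,11],[0,0.009,0]],[[6,5,23],[0,0.017,0]],[[8,6,35],[0,0.026,0]],[[7,7,34],[0,0.025,0]],[[7,7,35],[0,0.026,0]],[[5,6,35],[0,0.026,0]],[[5,7,35],[0,0.026,0]],[[3,4,24],[0,0.017,0]]]
[[[1,3,12],[0,0.008,0]]]
end [440.7 250.1 114.6] 5.52
[[[3,2,11],[0,0.009,0]],[[6,5,23],[0,0.017,0]],[[8,6,35],[0,0.026,0]],[[7,7,34],[0,0.025,0]],[[7,7,35],[0,0.026,0]],[[5,6,35],[0,0.026,0]],[[5,7,35],[0,0.026,0]],[[3,4,24],[0,0.017,0]]]
[[[1,3,12],[0,0.008,0]]]
end [440.7 250.1 114.6] 5.52
```

```bash

python3 -m inch '[[[3,2,11],[0,0.009,0]],[[6,5,23],[0,0.017,0]],[[8,6,35],[0,0.026,0]],[[7,7,34],[0,0.025,0]],[[7,7,35],[0,0.026,0]],[[5,6,35],[0,0.026,0]],[[5,7,35],[0,0.026,0]],[[3,4,24],[0,0.017,0]]]'
python3 -m inch '[[[1,3,12],[0,0.008,0]],[[0,0,0],[0,0,0]],[[0,0,0],[0,0,0]],[[0,0,0],[0,0,0]]]'
python3 - <<'E'
from h import *
for i in range(4): st(); m,im,d=cam("wrist")
cv2.imwrite("pics/w5.png",im[...,::-1])
E
```

```text
t: 12.83
eef_pos: [439.5, 241.4, 114.2]
ee_rot: [[0.994, -0.0, -0.105], [0.105, 0.0, 0.994], [-0.0, -1.0, 0.0]]
contact_force: [-0.3, 0.3, -3.4]
width: 61.5
t: 13.17
eef_pos: [440.3, 249.4, 111.8]
ee_rot: [[0.995, 0.0, -0.096], [0.096, -0.0, 0.995], [0.0, -1.0, -0.0]]
contact_force: [0.2, -0.8, -4.2]
width: 61.7
t 13.17 tcp [440.3 249.4 111.8] yaw 5.52 down [ 0. -0. -1.] F [ 0.2 -0.8 -4.2] w 61.7
t 13.22 tcp [440.4 249.3 111.8] yaw 5.49 down [ 0. -0. -1.] F [ 0.6  0.2 -4.3] w 62.4
t 13.27 tcp [440.5 249.3 111.8] yaw 5.48 down [ 0. -0. -1.] F [-0.  -0.4 -3.6] w 61.7
t 13.32 tcp [440.5 249.4 111.8] yaw 5.48 down [ 0.  0. -1.] F [ 0.1  0.3 -3.7] w 61.6
```

View pics/w5.png

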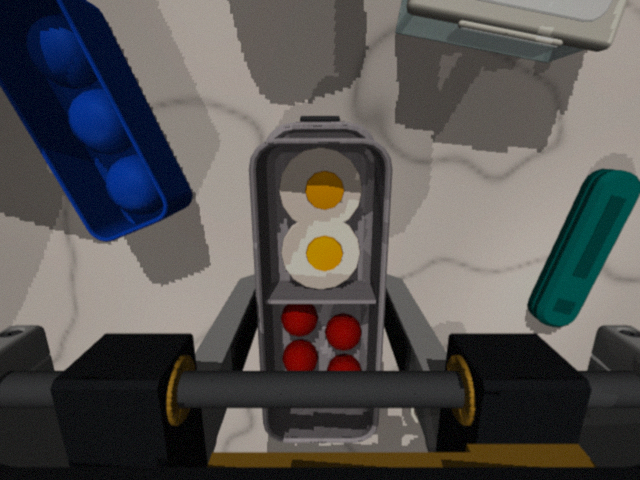

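The middle tray is held aligned over the base (its catch shows at (320,119)). Lowering it.

```bash

python3 -m inch '[[[0,8,0],[0,0,0]],[[0,12,0],[0,0,0]],[[0,10,0],[0,0,0]],[[0,5,0],[0,0,0]],[[0,2,0],[0,0,0]],[[0,0,0],[0,0,0]],[[0,0,0],[0,0,0]]]'
python3 -c "from h import *;st()"
python3 -m inch '[[[0,1,0],[0,0,0]],[[0,1,0],[0,0,0]],[[0,1,0],[0,0,0]],[[0,0,0],[0,0,0]],[[0,0,0],[0,0,0]]]'
python3 -c "from h import *;st()"
```

```text
t: 13.95
eef_pos: [440.4, 250.4, 74.6]
ee_rot: [[0.995, 0.0, -0.097], [0.097, -0.0, 0.995], [0.0, -1.0, -0.0]]
contact_force: [0.9, -1.0, -3.1]
width: 61.6
t 13.95 tcp [440.4 250.4  74.6] yaw 5.55 down [ 0. -0. -1.] F [ 0.9 -1.  -3.1] w 61.6
t: 14.37
eef_pos: [440.5, 250.6, 72.0]
ee_rot: [[0.995, 0.0, -0.097], [0.097, 0.001, 0.995], [0.0, -1.0, 0.0]]
contact_force: [-2.5, -1.3, 6.4]
width: 61.5
t 14.37 tcp [440.5 250.6  72. ] yaw 5.55 down [ 0.     0.001 -1.   ] F [-2.5 -1.3  6.4] w 61.5
```

```bash

python3 -m inch '[[[0,0,0],[0,0,0]],[[0,0,0],[0,0,0]],[[0,0,0],[0,0,0]],[[0,0,0],[0,0,0]],[[0,0,0],[0,0,0]],[[0,-10,0],[0,0,0]],[[0,-20,0],[0,0,0]],[[0,-30,0],[0,0,0]]]' 94
python3 -m inch '[[[0,-30,0],[0,0,0]],[[0,-30,0],[0,0,0]],[[0,-30,0],[0,0,0]],[[0,-20,0],[0,0,0]],[[0,-10,0],[0,0,0]],[[0,0,0],[0,0,0]],[[0,0,0],[0,0,0]]]'
cat >> h.py <<'E'
def level(zmin,near,rad=110):
    "plane fit of the topmost rim"
    m,im,d=cam("wrist"); W=cloud(m,d); M=(W[...,2]>zmin)&(W[...,2]<zmin+16)&(np.hypot(W[...,0]-near[0],W[...,1]-near[1])<rad)
    P=W[M]; A=np.c_[P[:,:2]-near,np.ones(len(P))]; s=np.linalg.lstsq(A,P[:,2],rcond=None)[0]
    print("tilt deg",np.degrees(s[:2]).round(2),"z %.1f"%s[2])
E
python3 - <<'E'
from h import *
st();rect(93,106,(440,250));c,a=rect(93,106,(440,250));level(93,(440,250));st()
plan(660,-224,160,12.7)
E
```

```text
t: 15.03
eef_pos: [439.3, 249.6, 131.2]
ee_rot: [[0.995, -0.002, -0.097], [0.097, -0.002, 0.995], [-0.003, -1.0, -0.002]]
contact_force: [-0.2, 1.5, -0.1]
width: 94.0
t: 15.62
eef_pos: [440.0, 250.3, 251.1]
ee_rot: [[0.995, -0.0, -0.097], [0.097, 0.0, 0.995], [-0.0, -1.0, 0.0]]
contact_force: [-0.2, -0.2, -0.7]
width: 94.1
t 15.62 tcp [440.  250.3 251.1] yaw 5.56 down [-0.  0. -1.] F [-0.2 -0.2 -0.7] w 94.1
n 1541 c [440.4 250.7] size [ 62.2 159.6] across 5.6 ztop 100.5
n 1530 c [440.4 250.6] size [ 62.1 159.3] across 5.7 ztop 100.5
tilt deg [-0.   0.4] z 99.0
t 15.77 tcp [439.7 250.1 250.1] yaw 5.56 down [-0.002 -0.002 -1.   ] F [ 0.1 -0.5  1.2] w 93.9
[[[3,2,-10],[0,-0.002,0]],[[7,3,-19],[0,-0.005,0]],[[10,6,-29],[0,-0.008,0]],[[10,5,-29],[0,-0.007,0]],[[9,5,-29],[0,-0.007,0]],[[10,6,-30],[0,-0.008,0]],[[9,5,-29],[0,-0.007,0]],[[9,5,-30],[0,-0.007,0]]]
[[[9,5,-29],[0,-0.008,0]],[[8,6,-30],[0,-0.007,0]],[[8,5,-29],[0,-0.007,0]],[[8,5,-30],[0,-0.008,0]],[[8,6,-30],[0,-0.007,0]],[[8,5,-29],[0,-0.007,0]],[[7,5,-30],[0,-0.008,0]],[[7,6,-30],[0,-0.007,0]]]
[[[7,5,-30],[0,-0.007,0]],[[5,3,-20],[0,-0.005,0]],[[2,2,-10],[0,-0.003,0]]]
end [ 660.  -223.8  160.1] 12.72
```

Seated: rim 100.5 (expected 100), level.

```bash

python3 -m inch '[[[3,2,-10],[0,-0.002,0]],[[7,3,-19],[0,-0.005,0]],[[10,6,-29],[0,-0.008,0]],[[10,5,-29],[0,-0.007,0]],[[9,5,-29],[0,-0.007,0]],[[10,6,-30],[0,-0.008,0]],[[9,5,-29],[0,-0.007,0]],[[9,5,-30],[0,-0.007,0]]]'
python3 -m inch '[[[9,5,-29],[0,-0.008,0]],[[8,6,-30],[0,-0.007,0]],[[8,5,-29],[0,-0.007,0]],[[8,5,-30],[0,-0.008,0]],[[8,6,-30],[0,-0.007,0]],[[8,5,-29],[0,-0.007,0]],[[7,5,-30],[0,-0.008,0]],[[7,6,-30],[0,-0.007,0]]]'
python3 -m inch '[[[7,5,-30],[0,-0.007,0]],[[5,3,-20],[0,-0.005,0]],[[2,2,-10],[0,-0.003,0]],[[0,0,0],[0,0,0]],[[0,0,0],[0,0,0]]]'
python3 - <<'E'
from h import *
st();rect(26,42,(660,-224),save="w6.png");c,a=rect(29,42,(660,-224));st()
e=plan(c[0],c[1],12,a)
E
```

```text
t: 16.43
eef_pos: [531.2, 52.5, 213.5]
ee_rot: [[0.989, -0.001, -0.148], [0.148, -0.001, 0.989], [-0.001, -1.0, -0.001]]
contact_force: [1.1, 1.1, 1.0]
width: 93.8
t: 17.1
eef_pos: [634.0, -170.2, 170.3]
ee_rot: [[0.979, -0.001, -0.206], [0.206, -0.0, 0.979], [-0.001, -1.0, -0.0]]
contact_force: [0.2, -0.1, 0.4]
width: 94.2
t: 17.52
eef_pos: [659.9, -223.5, 160.7]
ee_rot: [[0.976, -0.001, -0.22], [0.22, 0.0, 0.976], [-0.001, -1.0, 0.0]]
contact_force: [0.2, 0.9, 0.7]
width: 94.2
t 17.52 tcp [ 659.9 -223.5  160.7] yaw 12.69 down [-0.001  0.    -1.   ] F [0.2 0.9 0.7] w 94.2
n 1848 c [ 660.1 -224.6] size [ 62.1 159.5] across 12.3 ztop 34.5
n 1678 c [ 660.1 -224.6] size [ 62.2 159.5] across 12.3 ztop 34.6
t 17.62 tcp [ 660.4 -222.1  161.5] yaw 12.78 down [-0.     0.001 -1.   ] F [-0.5 -0.2  0.9] w 94.2
[[[0,12,0],[0,0.001,0]],[[0,25,-1],[0,0.001,0]],[[0,38,0],[0,0.002,0]],[[-1,37,-1],[0,0.002,0]],[[0,25,0],[0,0.001,0]],[[0,13,0],[0,0.001,0]]]
end [ 659.8 -224.3   11.5] 12.32
```

View pics/w6.png

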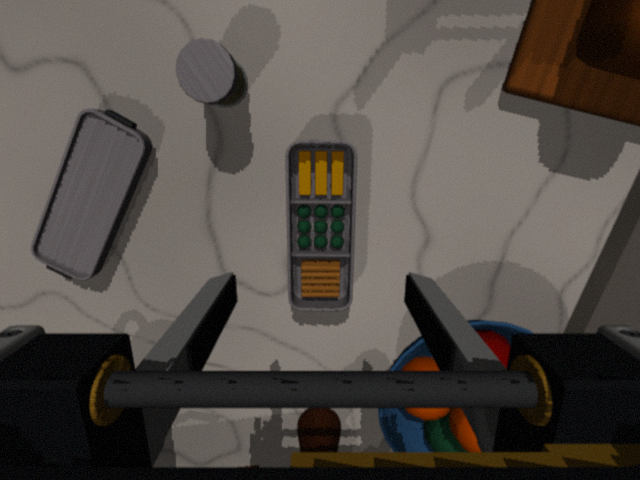

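Two-divider tray (cheese, grapes, crackers) at (321,227) is squarely between the fingers. Gripping it.

```bash

python3 -m inch '[[[0,12,0],[0,0.007,0]],[[0,25,-1],[0,0,0]],[[0,33,0],[0,0,0]],[[0,33,-1],[0,0,0]],[[0,25,0],[0,0,0]],[[0,14,0],[0,0,0]],[[0,7,0],[0,0,0]],[[0,2,0],[0,0,0]]]' 94 30
python3 -m inch '[[[0,0,0],[0,0,0]],[[0,0,0],[0,0,0]],[[0,0,0],[0,0,0]],[[0,0,0],[0,0,0]],[[0,0,0],[0,0,0]],[[0,0,0],[0,0,0]],[[0,0,0],[0,0,0]],[[0,0,0],[0,0,0]]]' 50 30
python3 -c "from h import *;st()"
python3 -m inch '[[[0,0,0],[0,0,0]],[[0,0,0],[0,0,0]],[[0,-8,0],[0,0,0]],[[0,-20,0],[0,0,0]],[[0,-30,0],[0,0,0]],[[0,-35,0],[0,0,0]],[[0,-30,0],[0,0,0]],[[0,-20,0],[0,0,0]]]'
python3 - <<'E'
from h import *
st(); e=plan(440.4,250.6,150,5.6)
E
```

```text
t: 18.28
eef_pos: [660.8, -224.9, 9.8]
ee_rot: [[0.977, -0.001, -0.214], [0.214, 0.0, 0.977], [-0.001, -1.0, 0.0]]
contact_force: [-0.1, -0.3, 1.3]
width: 94.1
t: 18.95
eef_pos: [661.2, -225.5, 11.2]
ee_rot: [[0.977, 0.001, -0.213], [0.213, -0.0, 0.977], [0.001, -1.0, -0.0]]
contact_force: [-1.5, 1.4, 6.7]
width: 61.8
t 18.95 tcp [ 661.2 -225.5   11.2] yaw 12.32 down [ 0.001 -0.    -1.   ] F [-1.5  1.4  6.7] w 61.8
t: 19.62
eef_pos: [661.6, -225.9, 157.3]
ee_rot: [[0.977, 0.003, -0.213], [0.213, -0.001, 0.977], [0.003, -1.0, -0.002]]
contact_force: [0.2, -0.3, -3.4]
width: 62.1
t 19.62 tcp [ 661.6 -225.9  157.3] yaw 12.31 down [ 0.003 -0.001 -1.   ] F [ 0.2 -0.3 -3.4] w 62.1
[[[-2,0,11],[0,0.002,0]],[[-5,0,21],[0,0.005,0]],[[-8,1,32],[0,0.008,0]],[[-7,0,32],[0,0.007,0]],[[-8,1,32],[0,0.007,0]],[[-8,0,32],[0,0.008,0]],[[-9,1,31],[0,0.007,0]],[[-8,0,32],[0,0.007,0]]]
[[[-9,1,32],[0,0.008,0]],[[-9,0,31],[0,0.007,0]],[[-9,1,32],[0,0.007,0]],[[-10,0,31],[0,0.007,0]],[[-9,0,32],[0,0.008,0]],[[-10,1,31],[0,0.007,0]],[[-10,0,31],[0,0.007,0]],[[-11,1,31],[0,0.008,0]]]
[[[-7,0,21],[0,0.005,0]],[[-3,0,10],[0,0.002,0]]]
end [440.9 250.4 150.3] 5.6
```

```bash

python3 -m inch '[[[-2,0,11],[0,0.002,0]],[[-5,0,21],[0,0.005,0]],[[-8,1,32],[0,0.008,0]],[[-7,0,32],[0,0.007,0]],[[-8,1,32],[0,0.007,0]],[[-8,0,32],[0,0.008,0]],[[-9,1,31],[0,0.007,0]],[[-8,0,32],[0,0.007,0]]]'
python3 -m inch '[[[-9,1,32],[0,0.008,0]],[[-9,0,31],[0,0.007,0]],[[-9,1,32],[0,0.007,0]],[[-10,0,31],[0,0.007,0]],[[-9,0,32],[0,0.008,0]],[[-10,1,31],[0,0.007,0]],[[-10,0,31],[0,0.007,0]],[[-11,1,31],[0,0.008,0]]]'
python3 -m inch '[[[-7,0,21],[0,0.005,0]],[[-3,0,10],[0,0.002,0]],[[0,0,0],[0,0,0]],[[0,0,0],[0,0,0]],[[0,0,0],[0,0,0]],[[0,0,0],[0,0,0]]]'
python3 - <<'E'
from h import *
for i in range(3): st(); m,im,d=cam("wrist")
E
```

```text
t: 20.28
eef_pos: [562.4, -15.5, 149.8]
ee_rot: [[0.987, -0.001, -0.163], [0.163, 0.0, 0.987], [-0.001, -1.0, 0.0]]
contact_force: [1.1, 0.6, -2.2]
width: 61.9
t: 20.95
eef_pos: [451.7, 222.3, 146.1]
ee_rot: [[0.994, -0.001, -0.105], [0.105, -0.0, 0.994], [-0.001, -1.0, -0.0]]
contact_force: [1.6, 0.1, -1.5]
width: 62.0
t: 21.45
eef_pos: [440.7, 249.5, 146.4]
ee_rot: [[0.995, 0.0, -0.096], [0.096, -0.0, 0.995], [-0.0, -1.0, -0.0]]
contact_force: [-1.0, 0.8, -2.4]
width: 62.0
t 21.45 tcp [440.7 249.5 146.4] yaw 5.51 down [ 0. -0. -1.] F [-1.   0.8 -2.4] w 62.0
t 21.50 tcp [440.7 249.6 146.4] yaw 5.51 down [ 0. -0. -1.] F [ 0.6  0.6 -2.1] w 61.9
t 21.55 tcp [440.6 249.8 146.4] yaw 5.53 down [ 0. -0. -1.] F [-0.3  0.5 -2.3] w 61.7
```

Final TCP height should be about 94+11=105. Lowering to 107, then easing on.

```bash

python3 -m inch '[[[0,8,0],[0,0,0]],[[0,13,0],[0,0,0]],[[0,11,0],[0,0,0]],[[0,5,0],[0,0,0]],[[0,2,0],[0,0,0]],[[0,0,0],[0,0,0]],[[0,0,0],[0,0,0]]]'
python3 -c "from h import *;st()"
python3 -m inch '[[[0,1,0],[0,0,0]],[[0,1,0],[0,0,0]],[[0,1,0],[0,0,0]],[[0,0,0],[0,0,0]],[[0,0,0],[0,0,0]]]'
python3 -c "from h import *;st()"
```

```text
t: 22.18
eef_pos: [440.4, 250.8, 107.6]
ee_rot: [[0.995, 0.0, -0.098], [0.098, -0.0, 0.995], [0.0, -1.0, -0.0]]
contact_force: [0.0, -0.4, -2.0]
width: 62.1
t 22.18 tcp [440.4 250.8 107.6] yaw 5.61 down [ 0. -0. -1.] F [ 0.  -0.4 -2. ] w 62.1
t: 22.6
eef_pos: [440.4, 250.9, 105.0]
ee_rot: [[0.995, 0.0, -0.098], [0.098, 0.001, 0.995], [0.0, -1.0, 0.001]]
contact_force: [-3.0, -1.5, 7.4]
width: 62.0
t 22.60 tcp [440.4 250.9 105. ] yaw 5.62 down [ 0.     0.001 -1.   ] F [-3.  -1.5  7.4] w 62.0
```

```bash

python3 -m inch '[[[0,0,0],[0,0,0]],[[0,0,0],[0,0,0]],[[0,0,0],[0,0,0]],[[0,0,0],[0,0,0]],[[0,0,0],[0,0,0]],[[0,-10,0],[0,0,0]],[[0,-20,0],[0,0,0]],[[0,-30,0],[0,0,0]]]' 94
python3 -m inch '[[[0,-30,0],[0,0,0]],[[0,-30,0],[0,0,0]],[[0,-30,0],[0,0,0]],[[0,-20,0],[0,0,0]],[[0,-10,0],[0,0,0]],[[0,0,0],[0,0,0]],[[0,0,0],[0,0,0]]]'
python3 - <<'E'
from h import *
st();rect(122,134,(440,251));c,a=rect(122,134,(440,251));level(120,(440,251));st()
plan(441,-246,180,-17.3)
E
```

```text
t: 23.27
eef_pos: [439.3, 250.0, 164.2]
ee_rot: [[0.995, -0.002, -0.098], [0.098, -0.003, 0.995], [-0.003, -1.0, -0.002]]
contact_force: [-0.1, -0.3, 0.1]
width: 93.9
t: 23.85
eef_pos: [440.0, 250.7, 284.0]
ee_rot: [[0.995, -0.0, -0.098], [0.098, -0.0, 0.995], [-0.0, -1.0, -0.0]]
contact_force: [-0.4, -0.7, -1.0]
width: 93.7
t 23.85 tcp [440.  250.7 284. ] yaw 5.62 down [-0. -0. -1.] F [-0.4 -0.7 -1. ] w 93.7
n 1442 c [440.2 252. ] size [ 62.2 159.5] across 5.7 ztop 128.6
n 1442 c [440.3 251.8] size [ 62.1 159.5] across 5.6 ztop 128.5
tilt deg [-0.08  0.55] z 126.8
t 24.00 tcp [439.7 250.4 283.1] yaw 5.61 down [-0.002 -0.002 -1.   ] F [ 0.7  0.1 -0.2] w 93.8
[[[-1,2,-10],[0,0.008,0]],[[-2,4,-21],[0,0.017,0]],[[-2,7,-31],[0,0.025,0]],[[-1,6,-31],[0,0.025,0]],[[-1,7,-31],[0,0.025,0]],[[0,6,-31],[0,0.025,0]],[[1,7,-31],[0,0.025,0]],[[2,6,-31],[0,0.025,0]]]
[[[2,7,-31],[0,0.025,0]],[[3,6,-31],[0,0.025,0]],[[4,6,-30],[0,0.025,0]],[[5,7,-31],[0,0.025,0]],[[6,6,-31],[0,0.025,0]],[[6,7,-30],[0,0.025,0]],[[7,6,-30],[0,0.025,0]],[[8,7,-30],[0,0.025,0]]]
[[[6,4,-20],[0,0.017,0]],[[3,2,-10],[0,0.008,0]]]
end [ 441.3 -246.1  180.1] -17.31
```

Seated, rim 128.5 (expected 128). Now the lid.

```bash

python3 -m inch '[[[-1,2,-10],[0,0.008,0]],[[-2,4,-21],[0,0.017,0]],[[-2,7,-31],[0,0.025,0]],[[-1,6,-31],[0,0.025,0]],[[-1,7,-31],[0,0.025,0]],[[0,6,-31],[0,0.025,0]],[[1,7,-31],[0,0.025,0]],[[2,6,-31],[0,0.025,0]]]'
python3 -m inch '[[[2,7,-31],[0,0.025,0]],[[3,6,-31],[0,0.025,0]],[[4,6,-30],[0,0.025,0]],[[5,7,-31],[0,0.025,0]],[[6,6,-31],[0,0.025,0]],[[6,7,-30],[0,0.025,0]],[[7,6,-30],[0,0.025,0]],[[8,7,-30],[0,0.025,0]]]'
python3 -m inch '[[[6,4,-20],[0,0.017,0]],[[3,2,-10],[0,0.008,0]],[[0,0,0],[0,0,0]],[[0,0,0],[0,0,0]],[[0,0,0],[0,0,0]]]'
python3 - <<'E'
from h import *
st();rect(13,30,(441,-246),save="w7.png");c,a=rect(13,30,(441,-246));st()
e=plan(c[0],c[1],5,a)
E
```

```text
t: 24.67
eef_pos: [440.1, 31.3, 238.5]
ee_rot: [[0.997, -0.001, 0.079], [-0.079, -0.0, 0.997], [-0.001, -1.0, -0.0]]
contact_force: [1.8, 0.6, -0.5]
width: 93.8
t: 25.33
eef_pos: [440.4, -216.3, 186.7]
ee_rot: [[0.961, -0.001, 0.275], [-0.275, -0.0, 0.961], [-0.001, -1.0, -0.0]]
contact_force: [1.0, 0.5, 0.3]
width: 94.0
t: 25.75
eef_pos: [441.5, -245.1, 181.3]
ee_rot: [[0.955, -0.0, 0.297], [-0.297, 0.0, 0.955], [-0.001, -1.0, 0.0]]
contact_force: [-0.0, 0.9, 0.3]
width: 94.1
t 25.75 tcp [ 441.5 -245.1  181.3] yaw -17.28 down [-0.  0. -1.] F [-0.   0.9  0.3] w 94.1
n 9722 c [ 441.6 -246. ] size [ 62.1 169.4] across -17.0 ztop 21.4
n 9691 c [ 441.7 -246. ] size [ 62.  168.2] across -17.1 ztop 21.3
t 25.85 tcp [ 441.9 -244.8  181.6] yaw -17.22 down [ 0.  0. -1.] F [ 0.  -0.3  0.8] w 94.3
[[[0,12,0],[0,-0.0,0]],[[0,23,0],[0,-0.0,0]],[[0,36,0],[0,-0.001,0]],[[0,35,-1],[0,0.0,0]],[[0,35,0],[0,-0.0,0]],[[0,24,0],[0,-0.001,0]],[[0,12,0],[0,0.0,0]]]
end [ 441.7 -245.8    4.6] -17.11
```

View pics/w7.png

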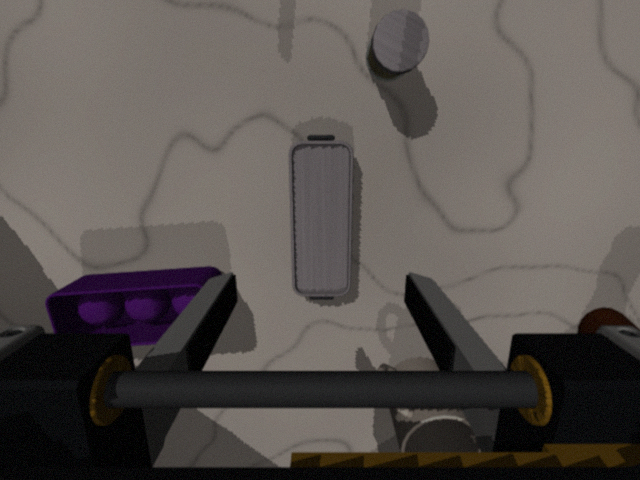

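The lid with its two dark catches is at (321,218), between the fingers; the purple decoy at left is clear of them. Gripping low and gently.

```bash

python3 -m inch '[[[0,12,0],[0,0,0]],[[0,24,-1],[0,0,0]],[[0,34,0],[0,0,0]],[[0,34,0],[0,0,0]],[[0,32,0],[0,0,0]],[[0,22,0],[0,0,0]],[[0,10,0],[0,0,0]],[[0,4,0],[0,0,0]]]' 94 20
python3 -m inch '[[[0,2,0],[0,0,0]],[[0,1,0],[0,0,0]],[[0,0,0],[0,0,0]]]'
python3 -c "from h import *;st()"
python3 -m inch '[[[0,0,0],[0,0,0]],[[0,0,0],[0,0,0]],[[0,0,0],[0,0,0]],[[0,0,0],[0,0,0]],[[0,0,0],[0,0,0]],[[0,0,0],[0,0,0]],[[0,0,0],[0,0,0]],[[0,0,0],[0,0,0]]]' 50 20
python3 -c "from h import *;st()"
python3 -m inch '[[[0,0,0],[0,0,0]],[[0,0,0],[0,0,0]],[[0,-8,0],[0,0,0]],[[0,-20,0],[0,0,0]],[[0,-35,0],[0,0,0]],[[0,-38,0],[0,0,0]],[[0,-35,0],[0,0,0]],[[0,-20,0],[0,0,0]]]'
python3 -m inch '[[[0,-15,0],[0,0,0]],[[0,-8,0],[0,0,0]],[[0,0,0],[0,0,0]]]'
python3 - <<'E'
from h import *
st(); m,im,d=cam("wrist"); cv2.imwrite("pics/w8.png",im[...,::-1]); e=plan(440.3,250.9,182,5.6)
E
```

```text
t: 26.52
eef_pos: [440.7, -246.2, 8.1]
ee_rot: [[0.955, -0.002, 0.297], [-0.297, 0.0, 0.955], [-0.002, -1.0, -0.0]]
contact_force: [-0.2, -1.4, 0.3]
width: 93.9
t: 26.77
eef_pos: [442.2, -246.9, 7.4]
ee_rot: [[0.955, 0.002, 0.297], [-0.297, -0.001, 0.955], [0.002, -1.0, -0.0]]
contact_force: [-0.5, -0.5, 0.2]
width: 94.1
t 26.77 tcp [ 442.2 -246.9    7.4] yaw -17.29 down [ 0.002 -0.001 -1.   ] F [-0.5 -0.5  0.2] w 94.1
t: 27.43
eef_pos: [441.6, -246.7, 6.6]
ee_rot: [[0.955, 0.0, 0.297], [-0.297, 0.0, 0.955], [0.0, -1.0, 0.0]]
contact_force: [-1.1, 1.6, 5.6]
width: 62.2
t 27.43 tcp [ 441.6 -246.7    6.6] yaw -17.30 down [ 0.  0. -1.] F [-1.1  1.6  5.6] w 62.2
t: 28.1
eef_pos: [441.8, -247.5, 166.0]
ee_rot: [[0.954, 0.002, 0.298], [-0.298, -0.001, 0.954], [0.003, -1.0, -0.0]]
contact_force: [2.4, 0.0, -1.1]
width: 61.7
t: 28.35
eef_pos: [442.0, -246.9, 186.8]
ee_rot: [[0.955, 0.002, 0.297], [-0.297, -0.0, 0.955], [0.002, -1.0, 0.0]]
contact_force: [0.1, 0.6, -1.6]
width: 61.8
t 28.35 tcp [ 442.  -246.9  186.8] yaw -17.30 down [ 0.002 -0.    -1.   ] F [ 0.1  0.6 -1.6] w 61.8
[[[-3,0,10],[0,-0.008,0]],[[-6,0,20],[0,-0.017,0]],[[-9,0,30],[0,-0.025,0]],[[-8,1,30],[0,-0.025,0]],[[-7,0,30],[0,-0.025,0]],[[-6,0,30],[0,-0.025,0]],[[-6,0,31],[0,-0.025,0]],[[-4,1,31],[0,-0.025,0]]]
[[[-4,0,31],[0,-0.025,0]],[[-4,0,30],[0,-0.025,0]],[[-2,0,31],[0,-0.025,0]],[[-2,0,31],[0,-0.025,0]],[[-1,1,32],[0,-0.025,0]],[[0,0,31],[0,-0.025,0]],[[1,0,31],[0,-0.025,0]],[[1,0,31],[0,-0.025,0]]]
[[[2,1,20],[0,-0.016,0]],[[1,0,11],[0,-0.008,0]]]
end [440.6 251.1 181.6] 5.57
```

View pics/w8.png

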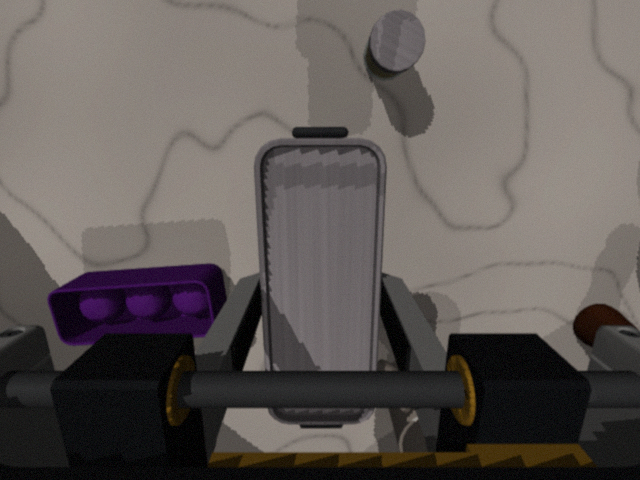

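The lid is held level between the fingers. Carrying it to the stack.

```bash

python3 -m inch '[[[-3,0,10],[0,-0.008,0]],[[-6,0,20],[0,-0.017,0]],[[-9,0,30],[0,-0.025,0]],[[-8,1,30],[0,-0.025,0]],[[-7,0,30],[0,-0.025,0]],[[-6,0,30],[0,-0.025,0]],[[-6,0,31],[0,-0.025,0]],[[-4,1,31],[0,-0.025,0]]]'
python3 -m inch '[[[-4,0,31],[0,-0.025,0]],[[-4,0,30],[0,-0.025,0]],[[-2,0,31],[0,-0.025,0]],[[-2,0,31],[0,-0.025,0]],[[-1,1,32],[0,-0.025,0]],[[0,0,31],[0,-0.025,0]],[[1,0,31],[0,-0.025,0]],[[1,0,31],[0,-0.025,0]]]'
python3 -m inch '[[[2,1,20],[0,-0.016,0]],[[1,0,11],[0,-0.008,0]],[[0,0,0],[0,0,0]],[[0,0,0],[0,0,0]],[[0,0,0],[0,0,0]],[[0,0,0],[0,0,0]]]'
python3 - <<'E'
from h import *
for i in range(3): st(); m,im,d=cam("wrist")
E
```

```text
t: 29.07
eef_pos: [440.1, -26.8, 182.6]
ee_rot: [[0.992, -0.001, 0.125], [-0.125, -0.0, 0.992], [-0.001, -1.0, -0.001]]
contact_force: [0.8, -0.4, -0.8]
width: 62.0
t: 29.73
eef_pos: [438.8, 221.5, 181.2]
ee_rot: [[0.997, -0.002, -0.075], [0.075, -0.001, 0.997], [-0.002, -1.0, -0.001]]
contact_force: [0.5, -0.5, -0.9]
width: 62.0
t: 30.23
eef_pos: [440.9, 249.6, 181.5]
ee_rot: [[0.996, -0.0, -0.095], [0.095, -0.0, 0.996], [-0.0, -1.0, -0.0]]
contact_force: [0.4, 0.6, -1.0]
width: 62.0
t 30.23 tcp [440.9 249.6 181.5] yaw 5.43 down [-0. -0. -1.] F [ 0.4  0.6 -1. ] w 62.0
t 30.28 tcp [440.9 249.8 181.6] yaw 5.45 down [ 0.  0. -1.] F [ 0.5 -0.4 -2.1] w 62.5
t 30.33 tcp [440.9 250.1 181.6] yaw 5.47 down [ 0.  0. -1.] F [ 0.3  0.3 -1.1] w 61.6
```

```bash

python3 -m inch '[[[0,10,0],[0,-0.002,0]],[[0,15,0],[0,0,0]],[[0,14,0],[0,0,0]],[[0,8,0],[0,0,0]],[[0,3,0],[0,0,0]],[[0,0,0],[0,0,0]],[[0,0,0],[0,0,0]]]'
python3 -c "from h import *;st()"
python3 -m inch '[[[0,1,0],[0,0,0]],[[0,1,0],[0,0,0]],[[0,1,0],[0,0,0]],[[0,0,0],[0,0,0]],[[0,0,0],[0,0,0]]]'
python3 -c "from h import *;st()"
```

```text
t: 30.97
eef_pos: [440.9, 250.9, 131.7]
ee_rot: [[0.995, 0.0, -0.099], [0.099, -0.0, 0.995], [0.0, -1.0, -0.0]]
contact_force: [0.6, 1.0, -0.3]
width: 61.8
t 30.97 tcp [440.9 250.9 131.7] yaw 5.66 down [ 0. -0. -1.] F [ 0.6  1.  -0.3] w 61.8
t: 31.38
eef_pos: [440.7, 251.1, 128.6]
ee_rot: [[0.995, 0.0, -0.099], [0.099, 0.0, 0.995], [0.0, -1.0, 0.0]]
contact_force: [0.4, 0.8, -0.1]
width: 61.9
t 31.38 tcp [440.7 251.1 128.6] yaw 5.68 down [ 0.  0. -1.] F [ 0.4  0.8 -0.1] w 61.9
```

```bash

python3 -m inch '[[[0,1,0],[0,0,0]],[[0,0,0],[0,0,0]],[[0,0,0],[0,0,0]]]'
python3 -c "from h import *;st()"
python3 -m inch '[[[0,0,0],[0,0,0]],[[0,0,0],[0,0,0]],[[0,0,0],[0,0,0]],[[0,0,0],[0,0,0]],[[0,0,0],[0,0,0]],[[0,-10,0],[0,0,0]],[[0,-20,0],[0,0,0]],[[0,-30,0],[0,0,0]]]' 94
python3 -m inch '[[[0,-30,0],[0,0,0]],[[0,-30,0],[0,0,0]],[[0,-30,0],[0,0,0]],[[0,-20,0],[0,0,0]],[[0,-10,0],[0,0,0]],[[0,0,0],[0,0,0]],[[0,0,0],[0,0,0]]]'
python3 - <<'E'
from h import *
st();rect(138,156,(440,251),save="w9.png");c,a=rect(138,156,(440,251));level(138,(440,251));st()
plan(662,258,160,-9)
E
```

```text
t: 31.63
eef_pos: [441.1, 251.2, 128.5]
ee_rot: [[0.995, 0.001, -0.099], [0.099, 0.001, 0.995], [0.001, -1.0, 0.001]]
contact_force: [-4.7, -2.7, 19.2]
width: 61.6
t 31.63 tcp [441.1 251.2 128.5] yaw 5.66 down [ 0.001  0.001 -1.   ] F [-4.7 -2.7 19.2] w 61.6
t: 32.3
eef_pos: [439.8, 250.2, 187.2]
ee_rot: [[0.995, -0.002, -0.098], [0.098, -0.003, 0.995], [-0.002, -1.0, -0.002]]
contact_force: [-0.8, -1.1, 0.5]
width: 93.9
t: 32.88
eef_pos: [440.4, 250.9, 306.9]
ee_rot: [[0.995, -0.0, -0.099], [0.099, -0.0, 0.995], [-0.0, -1.0, -0.0]]
contact_force: [-0.0, -0.2, -0.4]
width: 93.9
t 32.88 tcp [440.4 250.9 306.9] yaw 5.68 down [-0. -0. -1.] F [-0.  -0.2 -0.4] w 93.9
n 9531 c [440.9 251.5] size [ 62.2 168.4] across 5.9 ztop 143.3
n 9551 c [440.8 251.8] size [ 62.2 169.1] across 5.8 ztop 143.3
tilt deg [-0.02  0.1 ] z 140.6
t 33.03 tcp [440.2 250.7 306.1] yaw 5.67 down [-0.002 -0.002 -1.   ] F [-0.5  0.2 -0.7] w 93.8
[[[9,6,-1],[0,0.011,0]],[[19,12,-1],[0,0.021,0]],[[27,19,-1],[0,0.032,0]],[[28,18,0],[0,0.032,0]],[[28,18,1],[0,0.032,0]],[[28,18,2],[0,0.032,0]],[[27,19,3],[0,0.032,0]],[[28,18,3],[0,0.032,0]]]
[[[18,12,3],[0,0.021,0]],[[9,6,2],[0,0.011,0]]]
end [662.  258.5 160.1] -9.0
```

View pics/w9.png

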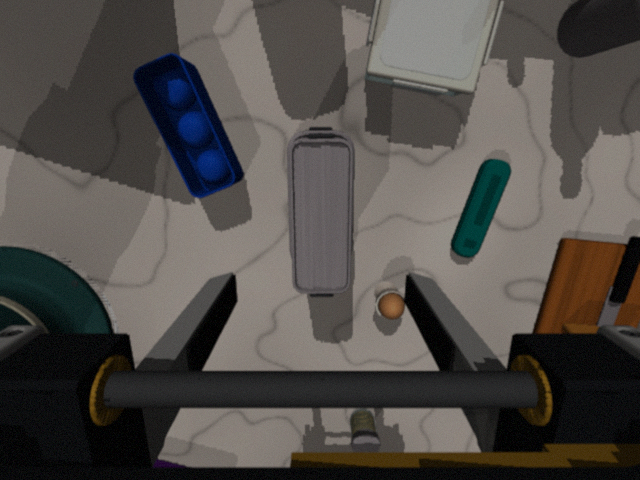

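The lid sits level on the stack at (321,215), floor at about 140.6 (140 expected). The teal case is at (481,208). Moving to the case.

```bash

python3 -m inch '[[[9,6,-1],[0,0.011,0]],[[19,12,-1],[0,0.021,0]],[[27,19,-1],[0,0.032,0]],[[28,18,0],[0,0.032,0]],[[28,18,1],[0,0.032,0]],[[28,18,2],[0,0.032,0]],[[27,19,3],[0,0.032,0]],[[28,18,3],[0,0.032,0]]]'
python3 -m inch '[[[18,12,3],[0,0.021,0]],[[9,6,2],[0,0.011,0]],[[0,0,0],[0,0,0]],[[0,0,0],[0,0,0]],[[0,0,0],[0,0,0]]]'
python3 - <<'E'
from h import *
st();rect(10,26,(662,258),save="w10.png");c,a=rect(10,26,(662,258));rect(4,26,(662,258));st()
e=plan(c[0],c[1],8,a)
E
```

```text
t: 33.7
eef_pos: [636.4, 256.8, 176.3]
ee_rot: [[0.992, -0.002, 0.127], [-0.127, -0.001, 0.992], [-0.001, -1.0, -0.001]]
contact_force: [-0.3, 0.8, 0.5]
width: 94.2
t: 34.12
eef_pos: [662.1, 258.9, 162.0]
ee_rot: [[0.988, 0.0, 0.156], [-0.156, 0.0, 0.988], [0.0, -1.0, 0.0]]
contact_force: [-0.4, 0.2, -0.1]
width: 94.1
t 34.12 tcp [662.1 258.9 162. ] yaw -8.96 down [ 0.  0. -1.] F [-0.4  0.2 -0.1] w 94.1
n 5348 c [661.8 259.1] size [ 38.  139.2] across -9.2 ztop 21.1
n 5330 c [661.8 259.1] size [ 38.  139.8] across -9.2 ztop 21.1
n 5334 c [661.9 259.2] size [ 38.  139.3] across -9.2 ztop 21.1
t 34.27 tcp [662.1 259.3 162.6] yaw -8.94 down [ 0.001  0.001 -1.   ] F [ 0.5  0.1 -0.2] w 94.0
[[[0,13,0],[0,0.0,0]],[[0,26,0],[0,0.001,0]],[[0,38,0],[0,0.001,0]],[[0,39,0],[0,0.001,0]],[[0,26,0],[0,0.001,0]],[[0,13,0],[0,0.0,0]]]
end [662.1 259.3   7.6] -9.17
```

View pics/w10.png

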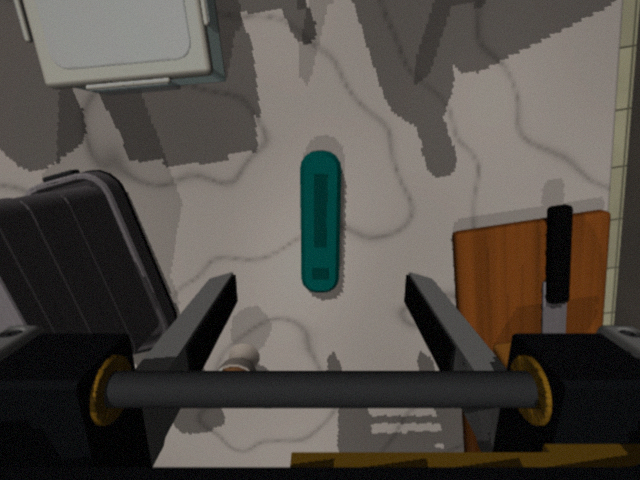

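The teal case is at (320,221), between the fingers. Gripping with TCP about 8 mm up, so the fingertips clear the lid's raised edge later.

```bash

python3 -m inch '[[[0,12,0],[0,0.004,0]],[[0,24,0],[0,0,0]],[[0,32,0],[0,0,0]],[[0,32,0],[0,0,0]],[[0,26,0],[0,0,0]],[[0,16,0],[0,0,0]],[[0,9,0],[0,0,0]],[[0,3,0],[0,0,0]]]' 94 15
python3 -m inch '[[[0,0,0],[0,0,0]],[[0,0,0],[0,0,0]],[[0,0,0],[0,0,0]],[[0,0,0],[0,0,0]],[[0,0,0],[0,0,0]],[[0,0,0],[0,0,0]],[[0,0,0],[0,0,0]],[[0,0,0],[0,0,0]]]' 25 15
python3 -m inch '[[[0,0,0],[0,0,0]],[[0,0,0],[0,0,0]],[[0,0,0],[0,0,0]],[[0,0,0],[0,0,0]]]'
python3 -c "from h import *;st()"
python3 -m inch '[[[0,0,0],[0,0,0]],[[0,0,0],[0,0,0]],[[0,-8,0],[0,0,0]],[[0,-20,0],[0,0,0]],[[0,-35,0],[0,0,0]],[[0,-38,0],[0,0,0]],[[0,-38,0],[0,0,0]],[[0,-30,0],[0,0,0]]]'
python3 -m inch '[[[0,-20,0],[0,0,0]],[[0,-8,0],[0,0,0]],[[0,0,0],[0,0,0]]]'
python3 - <<'E'
from h import *
st(); e=plan(440.9,251.6,200,5.8)
E
```

```text
t: 34.93
eef_pos: [662.0, 258.6, 6.3]
ee_rot: [[0.987, -0.001, 0.16], [-0.16, -0.001, 0.987], [-0.001, -1.0, -0.001]]
contact_force: [0.3, -0.6, 0.2]
width: 93.9
t: 35.6
eef_pos: [662.5, 258.8, 7.6]
ee_rot: [[0.987, 0.0, 0.16], [-0.16, -0.0, 0.987], [0.0, -1.0, -0.0]]
contact_force: [0.1, -0.5, -0.4]
width: 44.4
t: 35.93
eef_pos: [662.5, 258.7, 7.5]
ee_rot: [[0.987, -0.0, 0.16], [-0.16, -0.0, 0.987], [0.0, -1.0, -0.0]]
contact_force: [-0.9, -0.6, 1.5]
width: 38.0
t 35.93 tcp [662.5 258.7   7.5] yaw -9.23 down [-0. -0. -1.] F [-0.9 -0.6  1.5] w 38.0
t: 36.6
eef_pos: [662.9, 258.6, 180.1]
ee_rot: [[0.987, 0.002, 0.161], [-0.161, 0.001, 0.987], [0.002, -1.0, 0.001]]
contact_force: [-0.2, -0.0, -0.8]
width: 37.8
t: 36.85
eef_pos: [663.1, 258.9, 206.4]
ee_rot: [[0.987, 0.003, 0.16], [-0.16, 0.001, 0.987], [0.002, -1.0, 0.002]]
contact_force: [-0.4, 0.8, -2.3]
width: 38.2
t 36.85 tcp [663.1 258.9 206.4] yaw -9.23 down [ 0.003  0.001 -1.   ] F [-0.4  0.8 -2.3] w 38.2
[[[-12,0,-2],[0,-0.015,0]],[[-24,1,-5],[0,-0.029,0]],[[-37,1,-5],[0,-0.043,0]],[[-37,1,-4],[0,-0.044,0]],[[-37,1,-3],[0,-0.044,0]],[[-37,1,0],[0,-0.044,0]],[[-25,1,0],[0,-0.029,0]],[[-12,0,1],[0,-0.014,0]]]
end [440.9 251.6 200.4] 5.79
```

```bash

python3 -m inch '[[[-12,0,-2],[0,-0.015,0]],[[-24,1,-5],[0,-0.029,0]],[[-37,1,-5],[0,-0.043,0]],[[-37,1,-4],[0,-0.044,0]],[[-37,1,-3],[0,-0.044,0]],[[-37,1,0],[0,-0.044,0]],[[-25,1,0],[0,-0.029,0]],[[-12,0,1],[0,-0.014,0]]]'
python3 -m inch '[[[0,0,0],[0,0,0]],[[0,0,0],[0,0,0]],[[0,0,0],[0,0,0]],[[0,0,0],[0,0,0]]]'
python3 - <<'E'
from h import *
for i in range(3): st(); m,im,d=cam("wrist")
cv2.imwrite("pics/w11.png",im[...,::-1])
E
```

```text
t: 37.52
eef_pos: [436.4, 251.2, 196.8]
ee_rot: [[0.995, -0.003, -0.104], [0.104, -0.001, 0.995], [-0.003, -1.0, -0.001]]
contact_force: [0.8, 0.7, -0.2]
width: 37.8
t: 37.85
eef_pos: [441.2, 251.2, 198.1]
ee_rot: [[0.995, 0.0, -0.099], [0.099, -0.001, 0.995], [0.0, -1.0, -0.001]]
contact_force: [-0.2, 0.8, -0.7]
width: 37.8
t 37.85 tcp [441.2 251.2 198.1] yaw 5.71 down [ 0.    -0.001 -1.   ] F [-0.2  0.8 -0.7] w 37.8
t 37.90 tcp [441.1 251.1 198.1] yaw 5.71 down [ 0.    -0.001 -1.   ] F [-0.1 -0.  -0.9] w 37.7
t 37.95 tcp [441.  251.1 198.1] yaw 5.72 down [ 0.    -0.001 -1.   ] F [ 0.1  0.  -1.3] w 38.1
```

View pics/w11.png

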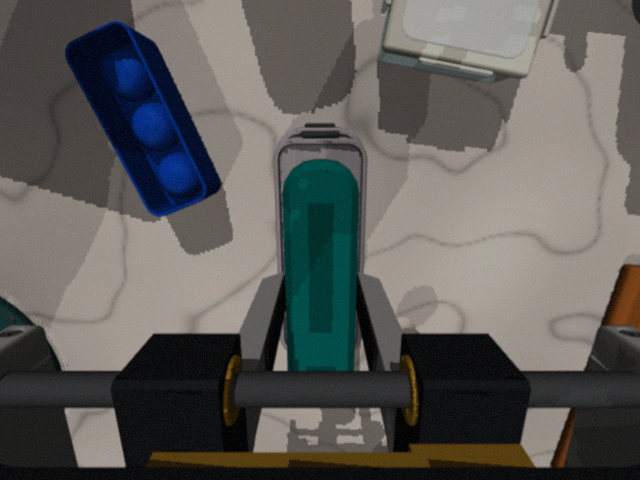

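The case hangs centred and parallel over the lid's hollow (321,265). Lowering it.

```bash

python3 -m inch '[[[0,10,0],[0,-0.002,0]],[[0,15,0],[0,0,0]],[[0,13,0],[0,0,0]],[[0,7,0],[0,0,0]],[[0,2,0],[0,0,0]],[[0,0,0],[0,0,0]],[[0,0,0],[0,0,0]]]'
python3 -c "from h import *;st()"
python3 -m inch '[[[0,1,0],[0,0,0]],[[0,1,0],[0,0,0]],[[0,0,0],[0,0,0]],[[0,0,0],[0,0,0]]]'
python3 -c "from h import *;st()"
```

```text
t: 38.58
eef_pos: [440.5, 251.5, 151.8]
ee_rot: [[0.995, 0.0, -0.103], [0.103, 0.0, 0.995], [0.0, -1.0, 0.0]]
contact_force: [-0.3, -0.0, 0.0]
width: 37.6
t 38.58 tcp [440.5 251.5 151.8] yaw 5.89 down [ 0.  0. -1.] F [-0.3 -0.   0. ] w 37.6
t: 38.92
eef_pos: [440.3, 251.5, 149.6]
ee_rot: [[0.995, 0.0, -0.103], [0.103, 0.0, 0.995], [0.0, -1.0, 0.0]]
contact_force: [0.4, -0.8, -1.0]
width: 38.2
t 38.92 tcp [440.3 251.5 149.6] yaw 5.91 down [ 0.  0. -1.] F [ 0.4 -0.8 -1. ] w 38.2
```

```bash

python3 -m inch '[[[0,1,0],[0,0,0]],[[0,1,0],[0,0,0]],[[0,0,0],[0,0,0]],[[0,0,0],[0,0,0]]]'
python3 -c "from h import *;st()"
python3 -m inch '[[[0,0,0],[0,0,0]],[[0,0,0],[0,0,0]],[[0,0,0],[0,0,0]],[[0,0,0],[0,0,0]],[[0,0,0],[0,0,0]],[[0,-8,0],[0,0,0]],[[0,-20,0],[0,0,0]],[[0,-30,0],[0,0,0]]]' 70
python3 -m inch '[[[0,-30,0],[0,0,0]],[[0,-30,0],[0,0,0]],[[0,-30,0],[0,0,0]],[[0,-20,0],[0,0,0]],[[0,-10,0],[0,0,0]],[[0,0,0],[0,0,0]],[[0,0,0],[0,0,0]]]' 94
python3 - <<'E'
from h import *
st();rect(152,170,(440,251),save="w12.png");rect(138,150,(440,251),rad=110);level(155,(440,251));st()
m,im,d=cam("scene"); cv2.imwrite("pics/scene1.png",im[...,::-1])
E
```

```text
t: 39.25
eef_pos: [440.2, 251.4, 147.4]
ee_rot: [[0.995, -0.0, -0.103], [0.103, -0.0, 0.995], [-0.0, -1.0, -0.0]]
contact_force: [0.3, 0.9, -0.9]
width: 37.7
t 39.25 tcp [440.2 251.4 147.4] yaw 5.90 down [-0. -0. -1.] F [ 0.3  0.9 -0.9] w 37.7
t: 39.92
eef_pos: [439.3, 250.7, 205.1]
ee_rot: [[0.995, -0.002, -0.103], [0.103, -0.003, 0.995], [-0.003, -1.0, -0.002]]
contact_force: [1.0, 0.0, 0.1]
width: 69.6
t: 40.5
eef_pos: [440.0, 251.4, 324.9]
ee_rot: [[0.995, -0.0, -0.103], [0.103, -0.0, 0.995], [-0.0, -1.0, -0.0]]
contact_force: [0.2, -0.0, -1.1]
width: 93.7
t 40.50 tcp [440.  251.4 324.9] yaw 5.91 down [-0. -0. -1.] F [ 0.2 -0.  -1.1] w 93.7
n 4729 c [440.2 251.5] size [ 38.  139.5] across 5.8 ztop 161.1
n 3990 c [440.9 251.4] size [ 62.1 169.6] across 5.9 ztop 144.1
tilt deg [-0.02 -0.01] z 159.6
t 40.65 tcp [439.8 251.2 324.1] yaw 5.90 down [-0.001 -0.002 -1.   ] F [-1.  -0.3 -1.1] w 93.7
```

View pics/w12.png

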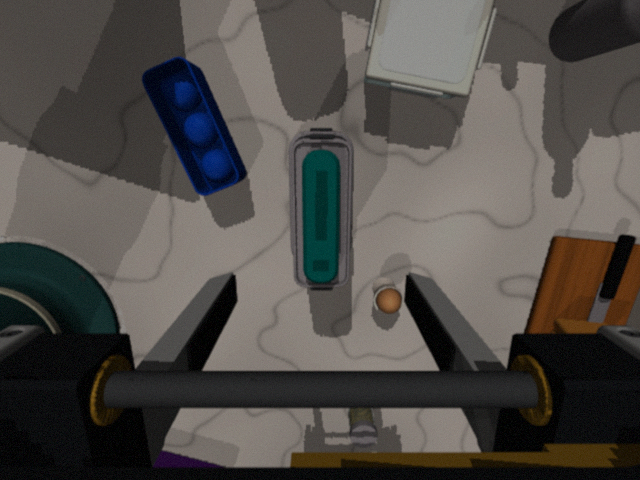

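View pics/scene1.png

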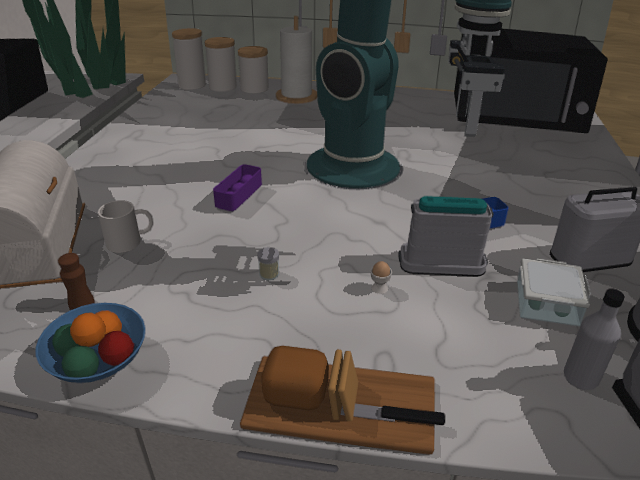

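The wrist view shows the case centred in the lid's hollow at (321,216). The scene view shows the stack upright at (447,235) with the bystanders unmoved.

```bash
python3 -c "
from station import close_job; close_job()"
```

```text
the job is handed in; nothing more can be done
```

The carrier is assembled and handed in at about 41 s of the 112 s allowed. The order was the deep tray into the base, the one-divider tray, the two-divider tray, the lid, then the teal case.

**Heights:** each rim or top measured within about 1 mm of where it should be seated:

| Part | Measured (mm) | Expected (mm) |
|---|---|---|
| Deep tray rim | 62.5 | 62 |
| One-divider tray rim | 100.5 | 100 |
| Two-divider tray rim | 128.5 | 128 |
| Lid edge | 144.1 | 144 |
| Case top | 159.6–161.1 | 160 |

**Level:** the lid and the case came out level to about 0.1°. The plane fits on the one- and two-divider trays showed 0.4° and 0.55°. I took these as fit noise, because those fits may also have caught points on the food and dividers below the rims and because the lid on top is level.

**Alignment:** the case and lid centres agree to under 1 mm, with the same yaw.

**Forces:** the highest wrist force I saw was about 20 N, when the lid was pressed home. I felt no contact force on the case before release; its height and level afterwards show it lying on the hollow's floor.

**Bystanders:** in the last scene picture the egg cup, jar, glass box and mug look where they stood; I did not measure their positions again. The gripper was well clear of the stack.

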